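# Put the bench kit back on its outline pads

### The arm

A 6-joint arm with a two-finger parallel gripper is mounted at the origin on the work surface; the furniture and walls round the work are solid. World frame = base frame: x ahead of the robot, y to its left, z up, the work surface at z = 0. Lengths are in m, angles in rad, forces in N, time in s.
With the tool pointing down it reaches from about 0.375 to 0.975 m from the base axis. Payload 3.8 kg.
Tool frame: the origin (TCP) lies at the very end of the fingers, on their centre line; the grasp point (between the pads) lies 19 mm behind it (robot.grip_point_offset is the z of the grasp point in the tool frame, in m); z points along the fingers, y is the direction in which the jaws open and shut (so a half turn about z gives the same grasp; the last joint's range is limited). The gripper opens to 85 mm and grips with 20 to 120 N. Pads are 22 mm wide; open, the fingers measure 114 mm over their backs; the gripper's body (76 mm by 85 mm) begins 54 mm behind the grasp point. The pads swing forward as they close: fully open they stand 13 mm farther back than shut.
Start: joints at [1.268, 0.264, 1.604, -0, 1.274, -0.037], TCP at [0.177, 0.651, 0.231] pointing down, gripper open.
Joint ranges: [-2.63, 2.63], [-0.94, 2.18], [0.31, 2.57], [-1.31, 4.45], [0, 2.66], [-2.55, 2.55]. Speed limits (rad/s): [2.57, 2.57, 3.14, 3.14, 3.14, 3.14].

### API

Orientations are given as a 3x3 rotation matrix whose columns are the frame's x, y, z axes.
In Python, from cell import robot, viewer gives the robot as it stands. The module is installed in compiled form; this text tells all that it offers.
- The arm moves only by the shell command python3 -m creep 'ROWS'. ROWS is JSON, a list of rows, each an object of numbers: "dx", "dy", "dz": the shift along the tool's x, y, z in m; "yaw": the turn about the tool's z in degrees; "jaw": the finger opening in m, from 0 to 0.0854. A call has 1 to 20 rows; each row is the pose to reach, as a shift and turn from the pose measured when the call began, along the tool's axes at that moment; what a row does not reach only later rows make up. A row lasts 1/12 s, in which the tool goes at most 41.7 mm and 7.16 degrees, less where a joint would pass 70% of its speed; a pose out of reach is approached as far as the arm can. A call with a gripper value outside its range is refused whole. The fingers move at their own pace and stop on an object; the grip force is fixed at half the most. Time passes only in rows, so rows that repeat a pose let the fingers close. It gives the time, the measured TCP pose, the force and the opening at its end, in the units of the state.
- robot.read_state(): the state, without advancing time (a new reading comes with each control period).
- viewer.camera(name): name is "scene" or "side" or "wrist"; returns a dict with "frame" (420x560x3 uint8, red, green, blue), "mtx" (3x3 intrinsics, pixels), "R" (3x3) and "t" (3): a world point X has camera coordinates R X + t. Camera axes: x right, y down, z forward; pixel columns grow to the right and rows downward; lengths in m; the calibration is good to about 2 mm. The wrist camera is an equidistant fisheye: a pixel r from the principal point sees the ray r / f radians off the axis. A picture is of the moment at which its call begins. There is no depth.
- robot.hand_in(): hands the job in, once; it reports no verdict.
The state is a dict: "time": time; "joint_positions": joint angles; "dq": joint speeds; "joint_efforts": joint torques, N m; "position": TCP position; "orientation": TCP orientation; "wrist_force": force on the tool from outside, world axes, zero at the start; "wrist_torque": the same for the moment, N m; "width": opening from 0.0 (shut) to 1.0 (fully open).
Only numpy, scipy, OpenCV 4.12 (cv2) and the standard library are available. Lean on these libraries where they do the work, as an engineer would, in place of code of your own. Each camera call takes 0.05 s, during which the arm holds its last target.

### The job

Put the bench kit away: set the timer, the blue screw cap, the vial and the marker pen each onto the middle of the black pad that matches it: the timer on the square outline and lined up with it, the cap on the larger circle, the vial upright on the small circle, and the pen lying lengthways between the rails of the long pen rest. Leave the petri dish where it is.

Things in the scene. Friction and masses are not known exactly. Their poses are not given: they have to be found in the camera images.
- timer: Bench timer lying on its back: a flat white square box 62 x 62 mm, 20 mm high overall (sides about 18 mm high), with a display and three buttons on top; about 70 g. Origin at the centre of its underside; x and y run square to its sides, z up.
- spare_cap: Blue screw cap for a bottle, lying closed end up: a disc 52 mm in diameter, 30 mm high, about 30 g. Origin at the centre of its underside, z up along its axis.
- vial: Small standing glass vial with a black cap, 22 mm in diameter, 54 mm high; the cap (16 mm wide to grip) is the top 10 mm, the full 22 mm width reaches up to about 42 mm; about 30 g. Origin at the centre of its underside, z up along its axis.
- marker_mid (a point): Middle of the marker pen (white barrel, red cap), a round stick 17 mm in diameter and 135 mm long, lying on its side; about 20 g, centre of mass near the middle. The point lies on the pen's axis, halfway along it, 8 mm above what the pen lies on; its y axis runs along the pen. It can roll.
- pad_square: Pad for the timer: a black plate lying flat and fixed on the table, top 4 mm above the table, with four small steel screw heads at its corners, 94 x 94 mm, with a light square outline 70 x 70 mm outside (line 3 mm wide, grey inside). Origin at the centre of the underside, under the middle of the outline; x and y run square to the outline, z up.
- pad_large_round: Pad for the screw cap: a black plate lying flat and fixed on the table, top 4 mm above the table, with four small steel screw heads at its corners, 94 x 94 mm, with a light circle 60 mm in diameter in its middle. Origin at the centre of the underside, under the circle's middle, z up.
- pad_small_round: Pad for the vial: a black plate lying flat and fixed on the table, top 4 mm above the table, with four small steel screw heads at its corners, 94 x 94 mm, with a light circle 30 mm in diameter in its middle. Origin at the centre of the underside, under the circle's middle, z up.
- pen_rest: Rest for the marker pen: black plate fixed flat on the table, 54 x 150 mm, top 4 mm above the table, with a light outline 22 x 141 mm. Along each side of the outline run two rails, 5 mm high above the plate, 25 mm clear between sides, only from 35 to 63 mm either way from the middle; the middle 70 mm is free. Origin: centre of the underside; y along the rest and the pen (either way round), z up.
- petri_dish: Amber petri dish, 68 mm in diameter, 14 mm high, to be left alone. Origin at the centre of its underside.
- container_top (a point): Top of the cap of a large, heavy white square container that stands between the left and the right half of the work: 263 mm high, its body about 110 mm in x and 140 mm in y, not to be moved. Go over it or round its far side, with the whole gripper clear. Other tall vessels stand nearer to the robot.
Not all that is in view belongs to the job. Of the things shaped like the spare_cap, the blue one is meant.

How it is judged:
By the outcome, as a careful person would: the job done as asked, in the order asked, and still so for the second after the job is handed in, with the robot touching nothing.
It also fails if it takes over 128 s, if anything falls off the work surface, if the arm or the gripper's body presses on something with over 40 N, if the wrist force passes 120 N, or if a joint passes its speed limit or range.

## Working session

There is one attempt and no reset: what is moved stays moved. The work goes in short steps, Python scripts to look and compute and a shell command to move; the robot and the scene stay as the last step left them, time stands still between calls to the robot, and variables do not carry over. Pictures are saved under pics/ and viewed, and the job is handed in when it is done.

```bash
mkdir -p pics; ls; cat > h.py <<'E'
import numpy as np, cv2
from cell import robot, viewer
def snap(name, fn):
    c=viewer.camera(name); cv2.imwrite('pics/'+fn+'.png', c['frame'][:,:,::-1]); np.savez('pics/'+fn+'.npz',**c); return c
def load(fn): return dict(np.load('pics/'+fn+'.npz'))
def ray(c,u,v,fish=False):
    m=c['mtx']; x=(u-m[0,2])/m[0,0]; y=(v-m[1,2])/m[1,1]
    if fish:
        r=np.hypot(x,y); d=np.array([np.sin(r)*x/max(r,1e-9),np.sin(r)*y/max(r,1e-9),np.cos(r)])
    else: d=np.array([x,y,1.])
    R=c['R']; return -R.T@c['t'], R.T@d
def at(c,u,v,z,fish=False):
    o,d=ray(c,u,v,fish); return o+d*(z-o[2])/d[2]
def proj(c,X,fish=False):
    p=c['R']@np.array(X)+c['t']; m=c['mtx']
    if fish:
        r=np.arctan2(np.hypot(p[0],p[1]),p[2]); s=r/np.hypot(p[0],p[1]); x,y=p[0]*s,p[1]*s
    else: x,y=p[:2]/p[2]
    return np.array([x*m[0,0]+m[0,2],y*m[1,1]+m[1,2]])
def crop(fn,out,u0,v0,w,h,k):
    im=cv2.imread('pics/'+fn+'.png')[v0:v0+h,u0:u0+w]; cv2.imwrite('pics/'+out+'.png',cv2.resize(im,None,fx=k,fy=k,interpolation=cv2.INTER_CUBIC))
E
python3 - <<'E'
from h import *
print(robot.read_state()['position'],robot.read_state()['orientation'],robot.read_state()['width'],robot.read_state()['time'])
for n in ['scene','side','wrist']:
    c=snap(n,n+'0'); print(n,c['mtx'].round(1).tolist(),(-c['R'].T@c['t']).round(3),c['R'][2].round(2))
E
```

```text
pics
[0.17707208 0.65060916 0.22994043] [[-9.64887767e-01  2.62661586e-01 -6.98356264e-04]
 [ 2.62662492e-01  9.64885364e-01 -2.15610814e-03]
 [ 1.07506956e-04 -2.26383437e-03 -9.99997432e-01]] 0.9993478878455926 0.0
scene [[393.5, 0.0, 276.9], [0.0, 393.5, 215.6], [0.0, 0.0, 1.0]] [-0.136 -0.956  0.807] [ 0.45  0.74 -0.5 ]
side [[421.2, 0.0, 278.5], [0.0, 421.2, 211.4], [0.0, 0.0, 1.0]] [0.306 1.121 1.043] [ 0.11 -0.78 -0.61]
wrist [[325.2, 0.0, 281.2], [0.0, 325.2, 208.0], [0.0, 0.0, 1.0]] [0.097 0.672 0.373] [ 0.31 -0.09 -0.95]
```

View pics/scene0.png

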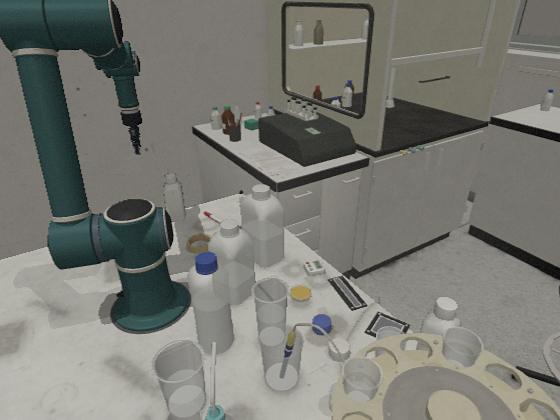

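View pics/side0.png

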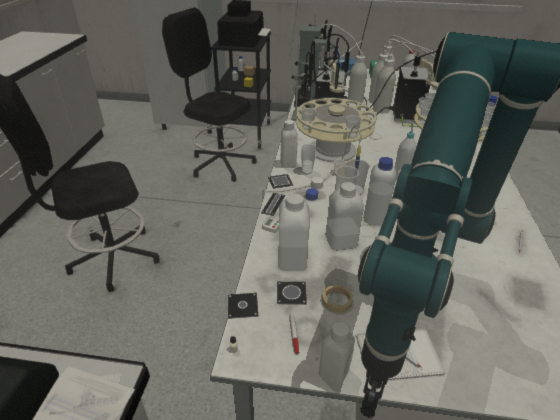

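View pics/wrist0.png

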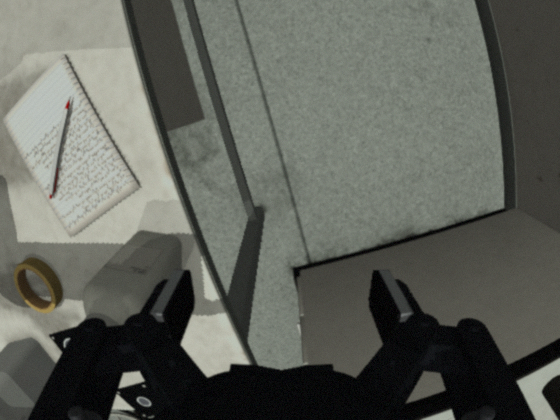

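```bash
python3 - <<'E'
from h import *
crop('side0','s1',215,160,130,100,6)
crop('side0','s2',215,270,150,90,5)
crop('scene0','c1',270,240,160,130,5)
E
```

```text
(no output)
```

View pics/s1.png

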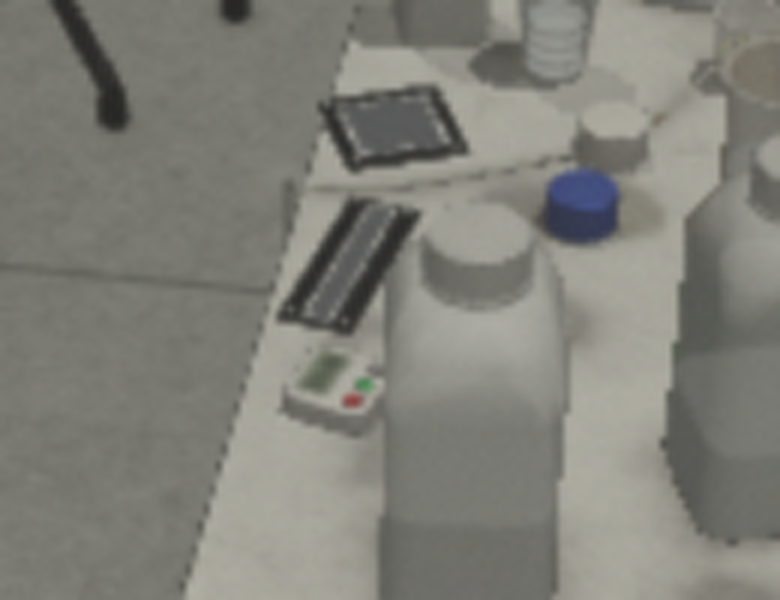

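View pics/s2.png

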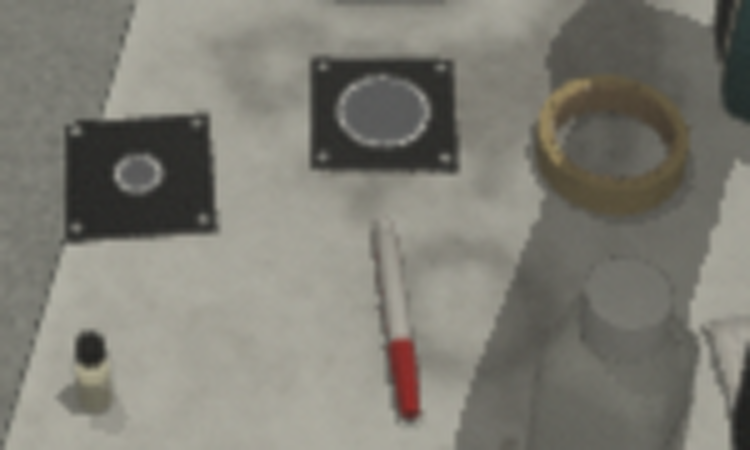

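View pics/c1.png

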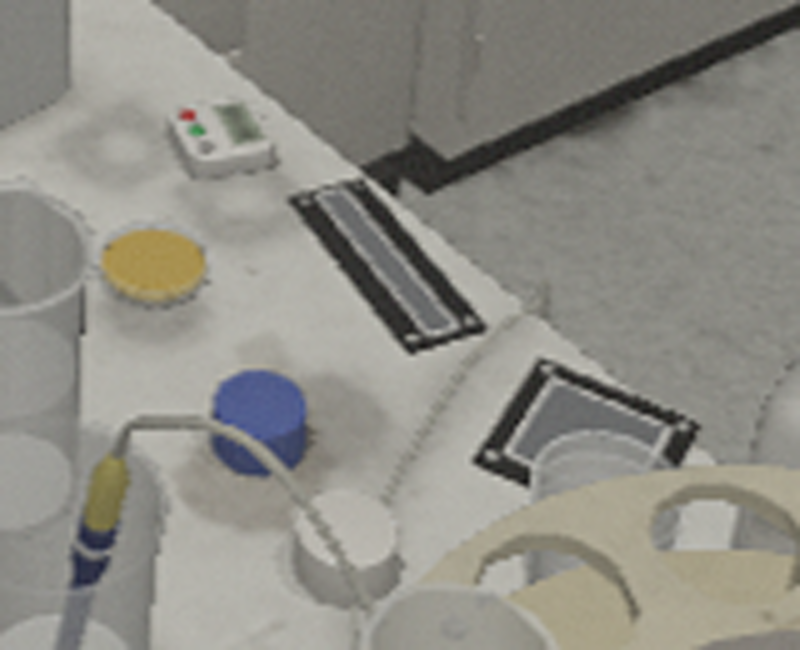

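```bash
python3 - <<'E'
from h import *
s=load('side0'); c=load('scene0')
S1=lambda u,v,z: at(s,215+u/6,160+v/6,z)[:2].round(4)
S2=lambda u,v,z: at(s,215+u/5,270+v/5,z)[:2].round(4)
C1=lambda u,v,z: at(c,270+u/5,240+v/5,z)[:2].round(4)
print('padsq side',[S1(*p,.004).tolist() for p in [(322,105),(435,87),(467,152),(357,170)]])
print('padsq scene',[C1(*p,.004).tolist() for p in [(545,360),(698,430),(475,460)]])
print('rest side',[S1(*p,.004).tolist() for p in [(353,198),(421,210),(349,333),(279,320)]])
print('rest scene',[C1(*p,.004).tolist() for p in [(290,200),(360,182),(485,326),(412,353)]])
print('timer scene',[C1(*p,.018).tolist() for p in [(170,118),(251,103),(275,155),(195,168)]])
print('timer side',[S1(*p,.018).tolist() for p in [(318,348),(287,398),(365,420)]])
print('cap', S1(583,192,.03),C1(259,400,.03),'ctr')
print('dish',C1(153,264,.014))
print('decoy',S1(613,122,.03),C1(347,528,.03))
print('top',S1(478,238,.263))
print('large',S2(383,111,.004),[S2(*p,.004).tolist() for p in [(311,57),(455,60),(458,172),(311,168)]])
print('small',S2(138,174,.004),[S2(*p,.004).tolist() for p in [(65,125),(209,115),(216,232),(66,242)]])
print('vial top',S2(89,345,.054),'base',S2(97,403,.0))
print('pen',S2(383,225,.0085),S2(408,415,.0085))
print('ring',S2(613,130,.02),'bottle?',S2(628,295,.15))
print('table edge',at(s,230,348,0),at(s,275,180,0))
E
```

```text
padsq side [[0.5712, -0.4579], [0.4904, -0.4963], [0.4559, -0.4126], [0.532, -0.3767]]
padsq scene [[0.5391, -0.3932], [0.5707, -0.4771], [0.4538, -0.4281]]
rest side [[0.5295, -0.3414], [0.4795, -0.3344], [0.5082, -0.1867], [0.5567, -0.1932]]
rest scene [[0.5055, -0.2025], [0.5543, -0.2126], [0.5297, -0.3542], [0.4793, -0.3482]]
timer scene [[0.4803, -0.1061], [0.5351, -0.1219], [0.5142, -0.1748], [0.4633, -0.1578]]
timer side [[0.523, -0.1503], [0.5341, -0.0968], [0.4819, -0.0831]]
cap [ 0.3661 -0.3375] [ 0.3664 -0.3507] ctr
dish [ 0.3914 -0.2147]
decoy [ 0.3517 -0.4298] [ 0.3499 -0.4444]
top [0.4034 0.0487]
large [0.3871 0.2013] [[0.4402, 0.1618], [0.3451, 0.1498], [0.3344, 0.2441], [0.4263, 0.2551]]
small [0.5329 0.2764] [[0.5876, 0.2443], [0.4978, 0.2219], [0.4763, 0.3133], [0.5649, 0.3345]]
vial top [0.5233 0.4388] base [0.5218 0.4387]
pen [0.3758 0.296 ] [0.346  0.4254]
ring [0.2401 0.2089] bottle? [0.2371 0.4339]
table edge [0.53610794 0.43224162 0.        ] [ 0.54073951 -0.44818609  0.        ]
```

```bash
python3 - <<'E'
from h import *
s=load('side0'); c=load('scene0'); w=load('wrist0')
st=robot.read_state();p=st['position'];R=st['orientation']
for X in (p,p-R[:,2]*.013+R[:,1]*.05,p-R[:,2]*.013-R[:,1]*.05):print(proj(s,X),proj(c,X),proj(w,X,True))
print('dims side pad', )
crop('side0','s3',340,340,70,80,8);crop('scene0','c3',110,100,60,70,8)
E
```

```text
[371.28218956 396.21960499] [138.43073874 152.79032933] [283.305431  272.0372215]
[366.01633589 415.5624603 ] [137.94636608 145.80618067] [386.0993887  283.15926216]
[377.90242156 371.96287961] [137.69257317 153.98069886] [180.40448006 283.35207188]
dims side pad
```

View pics/s3.png

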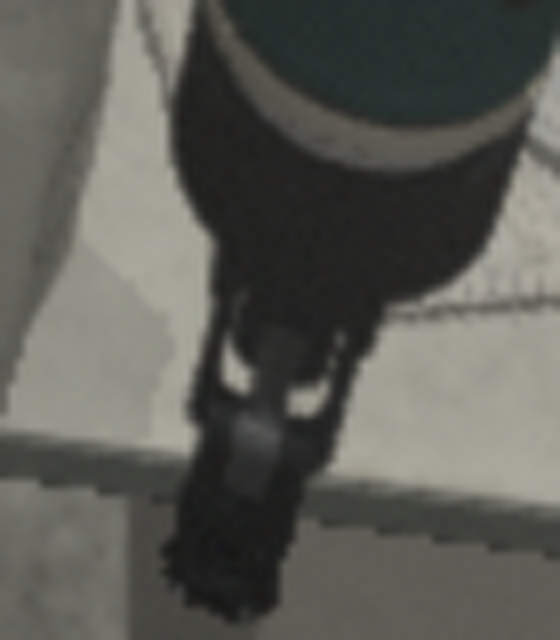

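View pics/c3.png

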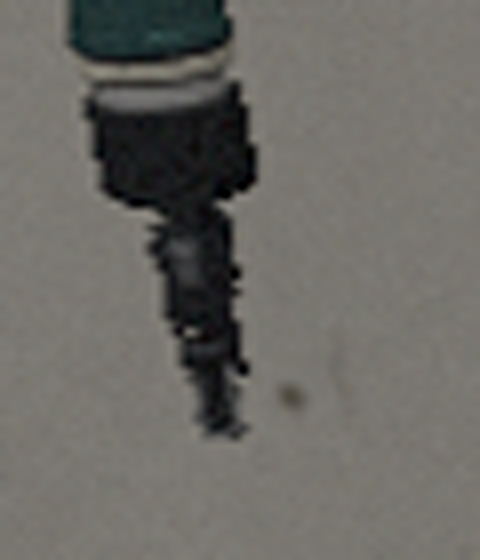

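```bash
python3 -m creep '[{"dz":-0.13},{"dz":-0.13},{"dz":-0.13},{"dz":-0.13},{"dx":-0.444,"dy":-0.211,"dz":-0.13},{"dx":-0.444,"dy":-0.211,"dz":-0.13},{"dx":-0.444,"dy":-0.211,"dz":-0.13},{"dx":-0.444,"dy":-0.211,"dz":-0.13},{"dx":-0.444,"dy":-0.211,"dz":-0.13},{"dx":-0.444,"dy":-0.211,"dz":-0.13},{"dx":-0.444,"dy":-0.211,"dz":-0.13},{"dx":-0.444,"dy":-0.211,"dz":-0.13},{"dx":-0.444,"dy":-0.211,"dz":-0.13},{"dx":-0.444,"dy":-0.211,"dz":-0.13},{"dx":-0.444,"dy":-0.211,"dz":-0.13},{"dx":-0.444,"dy":-0.211,"dz":-0.13},{"dx":-0.444,"dy":-0.211,"dz":-0.13},{"dx":-0.444,"dy":-0.211,"dz":-0.13},{"dx":-0.444,"dy":-0.211,"dz":-0.13}]'
python3 - <<'E'
from h import *
c=snap('wrist','w1'); print((-c['R'].T@c['t']))
E
```

```text
[0.09662213 0.67197845 0.37330823]invalid input at $[0]: expected keys dx, dy, dz, yaw, jaw
```

View pics/w1.png

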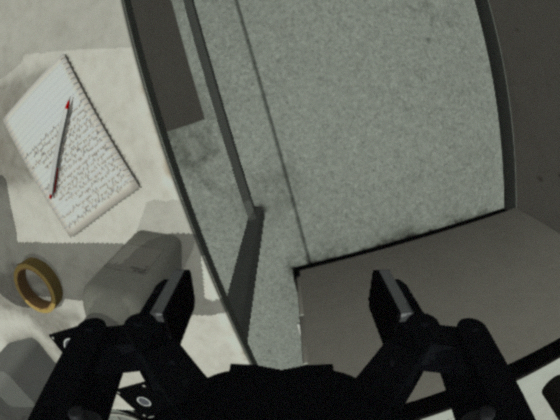

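```bash
python3 -m creep '[{"dx":0,"dy":0,"dz":-0.13,"yaw":0,"jaw":0.085},{"dx":0,"dy":0,"dz":-0.13,"yaw":0,"jaw":0.085},{"dx":0,"dy":0,"dz":-0.13,"yaw":0,"jaw":0.085},{"dx":-0.444,"dy":-0.211,"dz":-0.13,"yaw":0,"jaw":0.085},{"dx":-0.444,"dy":-0.211,"dz":-0.13,"yaw":0,"jaw":0.085},{"dx":-0.444,"dy":-0.211,"dz":-0.13,"yaw":0,"jaw":0.085},{"dx":-0.444,"dy":-0.211,"dz":-0.13,"yaw":0,"jaw":0.085},{"dx":-0.444,"dy":-0.211,"dz":-0.13,"yaw":0,"jaw":0.085},{"dx":-0.444,"dy":-0.211,"dz":-0.13,"yaw":0,"jaw":0.085},{"dx":-0.444,"dy":-0.211,"dz":-0.13,"yaw":0,"jaw":0.085},{"dx":-0.444,"dy":-0.211,"dz":-0.13,"yaw":0,"jaw":0.085},{"dx":-0.444,"dy":-0.211,"dz":-0.13,"yaw":0,"jaw":0.085},{"dx":-0.444,"dy":-0.211,"dz":-0.13,"yaw":0,"jaw":0.085},{"dx":-0.444,"dy":-0.211,"dz":-0.13,"yaw":0,"jaw":0.085},{"dx":-0.444,"dy":-0.211,"dz":-0.13,"yaw":0,"jaw":0.085},{"dx":-0.444,"dy":-0.211,"dz":-0.13,"yaw":0,"jaw":0.085},{"dx":-0.444,"dy":-0.211,"dz":-0.13,"yaw":0,"jaw":0.085},{"dx":-0.444,"dy":-0.211,"dz":-0.13,"yaw":0,"jaw":0.085},{"dx":-0.444,"dy":-0.211,"dz":-0.13,"yaw":0,"jaw":0.085}]'
python3 - <<'E'
from h import *
c=snap('wrist','w2'); print((-c['R'].T@c['t']))
E
```

```text
time: 1.78
position: [0.5493, 0.3316, 0.3606]
orientation: [[-0.965, 0.262, -0.001], [0.262, 0.965, -0.001], [0.001, -0.001, -1.0]]
wrist_force: [0.5, -0.4, -0.3]
width: 0.995
[0.46887276 0.35268778 0.5037293 ]
```

View pics/w2.png

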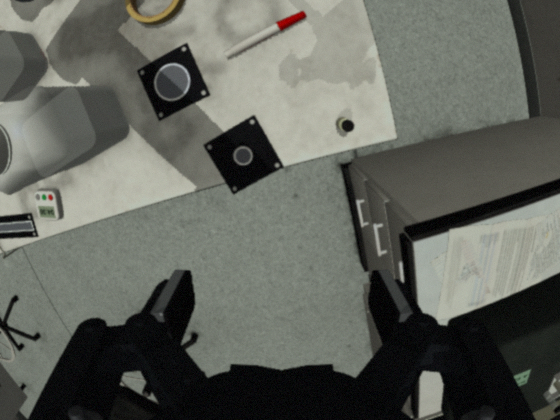

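```bash
python3 - <<'E'
from h import *
crop('w2','w2a',120,0,260,200,3)
c=load('w2')
print('timer',at(c,47,204,.02,True),'top cap container?',at(c,0,143,.263,True))
E
```

```text
timer [ 0.50406571 -0.12084866  0.02      ] top cap container? [0.40984993 0.07955647 0.263     ]
```

View pics/w2a.png

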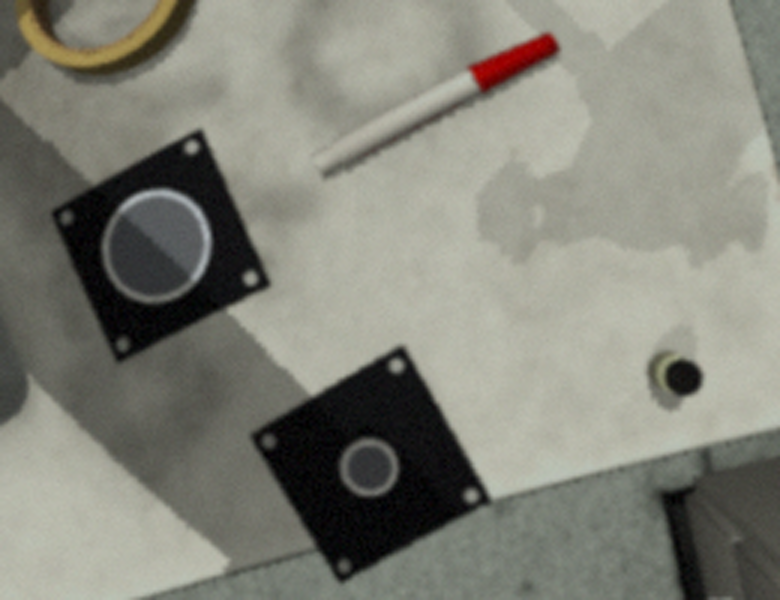

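```bash
python3 - <<'E'
from h import *
c=load('w2')
f=lambda u,v,z: at(c,120+u/3,v/3,z,True)[:2].round(4)
print('large',f(157,245,.004),[f(*p,.004).tolist() for p in [(53,212),(202,131),(269,284),(119,360)]])
print('small',f(368,467,.004),[f(*p,.004).tolist() for p in [(251,435),(404,347),(488,501),(341,580)]])
print('vial top',f(683,376,.054),f(668,373,.0))
a,b=f(321,165,.0085),f(551,45,.0085); print('pen',a,b,np.linalg.norm(a-b),(a+b)/2,np.degrees(np.arctan2(*(b-a)[::-1])))
E
```

```text
large [0.389  0.1979] [[0.3501, 0.1464], [0.3387, 0.2378], [0.4285, 0.2494], [0.4404, 0.1591]]
small [0.535  0.2717] [[0.5012, 0.2169], [0.4801, 0.307], [0.5691, 0.3271], [0.5898, 0.2396]]
vial top [0.5244 0.4326] [0.5277 0.4348]
pen [0.3779 0.2926] [0.3482 0.4193] 0.1301344689158103 [0.36305 0.35595] 103.19262007987538
```

```bash
python3 -m creep '[{"dx":-0.169,"dy":-0.504,"dz":0,"yaw":0,"jaw":0.085},{"dx":-0.169,"dy":-0.504,"dz":0,"yaw":0,"jaw":0.085},{"dx":-0.169,"dy":-0.504,"dz":0,"yaw":0,"jaw":0.085},{"dx":-0.169,"dy":-0.504,"dz":0,"yaw":0,"jaw":0.085},{"dx":-0.169,"dy":-0.504,"dz":0,"yaw":0,"jaw":0.085},{"dx":-0.169,"dy":-0.504,"dz":0,"yaw":0,"jaw":0.085},{"dx":-0.169,"dy":-0.504,"dz":0,"yaw":0,"jaw":0.085},{"dx":-0.169,"dy":-0.504,"dz":0,"yaw":0,"jaw":0.085},{"dx":-0.169,"dy":-0.504,"dz":0,"yaw":0,"jaw":0.085},{"dx":-0.169,"dy":-0.504,"dz":0,"yaw":0,"jaw":0.085},{"dx":-0.169,"dy":-0.504,"dz":0,"yaw":0,"jaw":0.085},{"dx":-0.169,"dy":-0.504,"dz":0,"yaw":0,"jaw":0.085},{"dx":-0.169,"dy":-0.504,"dz":0,"yaw":0,"jaw":0.085},{"dx":-0.169,"dy":-0.504,"dz":0,"yaw":0,"jaw":0.085},{"dx":-0.169,"dy":-0.504,"dz":0,"yaw":0,"jaw":0.085},{"dx":-0.169,"dy":-0.504,"dz":0,"yaw":0,"jaw":0.085}]'
python3 - <<'E'
from h import *
c=snap('wrist','w3'); print((-c['R'].T@c['t']))
E
```

```text
time: 3.17
position: [0.5809, -0.1974, 0.3613]
orientation: [[-0.966, 0.26, -0.001], [0.26, 0.966, -0.0], [0.001, -0.0, -1.0]]
wrist_force: [-0.5, -0.3, 0.3]
width: 0.995
[ 0.50031393 -0.17654239  0.50445626]
```

View pics/w3.png

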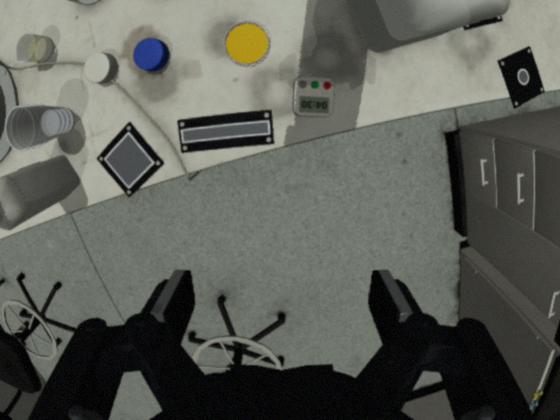

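```bash
python3 - <<'E'
from h import *
crop('w3','w3a',80,20,265,190,3)
E
```

```text
(no output)
```

View pics/w3a.png

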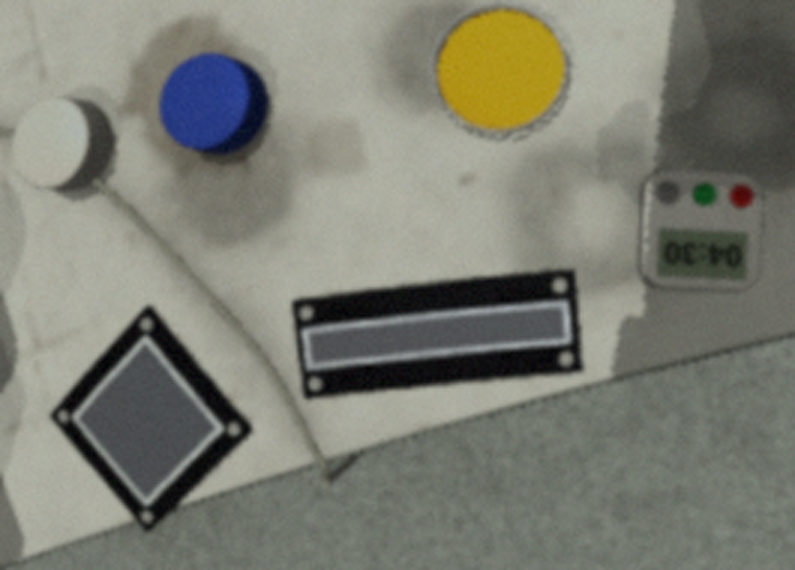

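```bash
cat >> h.py <<'E'
def ang(a,b): return np.degrees(np.arctan2(b[1]-a[1],b[0]-a[0])).round(2)
E
python3 - <<'E'
from h import *
c=load('w3')
f=lambda u,v,z: at(c,80+u/3,20+v/3,z,True)[:2].round(4)
t=[f(*p,.019) for p in [(652,174),(762,178),(757,287),(642,284)]]
def quad(n,t):
    print(n,[x.tolist() for x in t],'mean',np.mean(t,0).round(4),'sides',[float(np.linalg.norm(t[i]-t[i-1]).round(4)) for i in range(4)],'ang',[ang(t[i-1],t[i]) for i in range(4)])
quad('timer',t)
quad('sq plate',[f(*p,.004) for p in [(149,306),(251,430),(147,529),(52,413)]])
quad('sq outline',[f(*p,.004) for p in [(146,335),(222,428),(147,507),(73,417)]])
quad('rest',[f(*p,.004) for p in [(293,300),(575,270),(581,368),(306,398)]])
quad('rest outline',[f(*p,.004) for p in [(302,328),(570,300),(573,340),(307,370)]])
print('cap',f(206,102,.03),'dish',f(502,70,.014),'decoy',f(50,143,.03))
print('bottle/beaker',at(c,62,122,.06,True))
E
```

```text
timer [[0.4736, -0.1453], [0.4881, -0.0932], [0.5406, -0.109], [0.5254, -0.1641]] mean [ 0.5069 -0.1279] sides [0.0551, 0.0541, 0.0548, 0.0572] ang [np.float64(160.05), np.float64(74.45), np.float64(-16.75), np.float64(-105.42)]
sq plate [[0.4575, -0.4225], [0.5415, -0.3867], [0.5765, -0.471], [0.4934, -0.5062]] mean [ 0.5172 -0.4466] sides [0.0911, 0.0913, 0.0913, 0.0902] ang [np.float64(113.22), np.float64(23.08), np.float64(-67.45), np.float64(-157.04)]
sq outline [[0.472, -0.4297], [0.5354, -0.4029], [0.5643, -0.4656], [0.5002, -0.4929]] mean [ 0.518  -0.4478] sides [0.0692, 0.0688, 0.069, 0.0697] ang [np.float64(114.05), np.float64(22.91), np.float64(-65.25), np.float64(-156.93)]
rest [[0.4821, -0.3407], [0.5104, -0.1946], [0.56, -0.205], [0.5343, -0.3504]] mean [ 0.5217 -0.2727] sides [0.0531, 0.1488, 0.0507, 0.1477] ang [np.float64(169.47), np.float64(79.04), np.float64(-11.84), np.float64(-100.02)]
rest outline [[0.4979, -0.3405], [0.5246, -0.2011], [0.5449, -0.2051], [0.5201, -0.3449]] mean [ 0.5219 -0.2729] sides [0.0226, 0.1419, 0.0207, 0.142] ang [np.float64(168.79), np.float64(79.16), np.float64(-11.15), np.float64(-100.06)]
cap [ 0.3698 -0.3475] dish [ 0.4021 -0.202 ] decoy [ 0.3539 -0.4406]
bottle/beaker [ 0.41722316 -0.5152686   0.06      ]
```

```bash
python3 -m creep '[{"dx":0.0894,"dy":0.0474,"dz":0.1,"yaw":1.5,"jaw":0.085},{"dx":0.0894,"dy":0.0474,"dz":0.1,"yaw":1.5,"jaw":0.085},{"dx":0.0894,"dy":0.0474,"dz":0.1,"yaw":1.5,"jaw":0.085},{"dx":0.0894,"dy":0.0474,"dz":0.24,"yaw":1.5,"jaw":0.085},{"dx":0.0894,"dy":0.0474,"dz":0.24,"yaw":1.5,"jaw":0.085},{"dx":0.0894,"dy":0.0474,"dz":0.24,"yaw":1.5,"jaw":0.085},{"dx":0.0894,"dy":0.0474,"dz":0.24,"yaw":1.5,"jaw":0.085},{"dx":0.0894,"dy":0.0474,"dz":0.24,"yaw":1.5,"jaw":0.085},{"dx":0.0894,"dy":0.0474,"dz":0.24,"yaw":1.5,"jaw":0.085},{"dx":0.0894,"dy":0.0474,"dz":0.24,"yaw":1.5,"jaw":0.085}]'
python3 - <<'E'
from h import *
c=snap('wrist','w4'); print((-c['R'].T@c['t']))
for z in (0,.02): print(proj(c,[.507,-.128,z],True))
E
```

```text
time: 4.05
position: [0.5086, -0.1276, 0.1238]
orientation: [[-0.959, 0.283, 0.003], [0.283, 0.959, -0.001], [-0.003, -0.001, -1.0]]
wrist_force: [0.3, -0.9, 0.9]
width: 0.993
[ 0.42805922 -0.10474854  0.26658455]
[281.47232389 196.76456476]
[281.47397818 204.14492677]
```

View pics/w4.png

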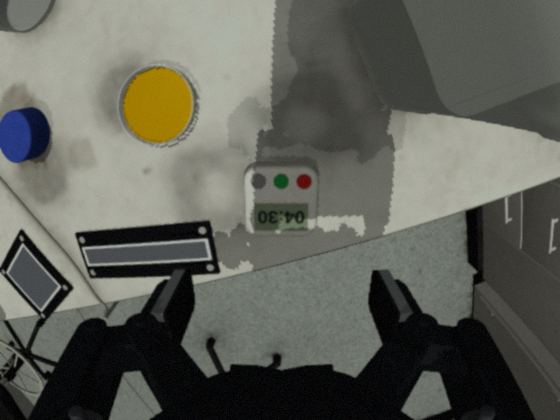

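```bash
python3 - <<'E'
from h import *
crop('w4','w4a',225,145,115,110,6)
E
```

```text
(no output)
```

View pics/w4a.png

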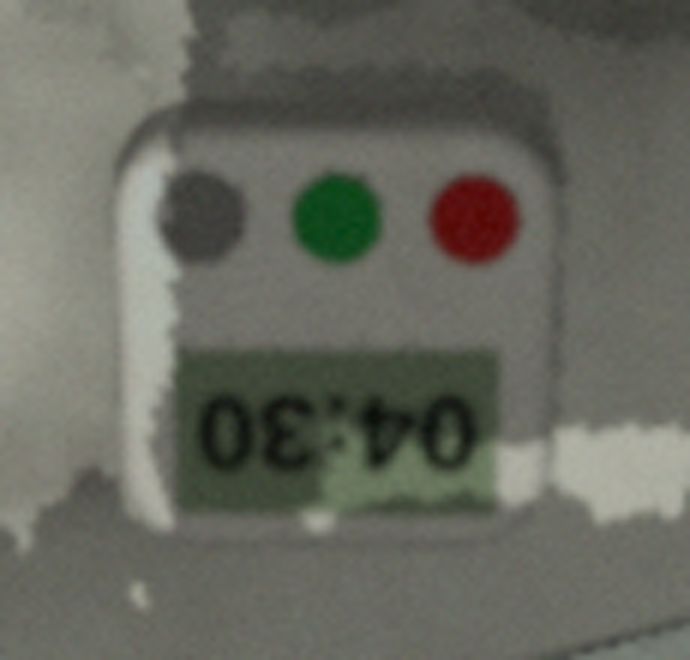

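```bash
python3 - <<'E'
from h import *
c=load('w4');f=lambda u,v,z: at(c,225+u/6,145+v/6,z,True)[:2].round(4)
print(f(115,330,.012),f(556,330,.012),f(335,100,0),f(335,125,.018),f(335,545,.016), 'display edge',ang(f(180,350,.02),f(495,352,.02)),ang(f(180,512,.02),f(495,512,.02)),ang(f(203,218,.02),f(475,219,.02)))
print('cap',)
E
```

```text
[ 0.4974 -0.1573] [ 0.5145 -0.0991] [ 0.4775 -0.1199] [ 0.4773 -0.1198] [ 0.5351 -0.1369] display edge 73.12 73.66 73.3
cap
```

```bash
python3 -m creep '[{"dx":0.0023,"dy":-0.0014,"dz":0.04,"yaw":0.2,"jaw":0.085},{"dx":0.0023,"dy":-0.0014,"dz":0.08,"yaw":0.2,"jaw":0.085},{"dx":0.0023,"dy":-0.0014,"dz":0.1,"yaw":0.2,"jaw":0.085},{"dx":0.0023,"dy":-0.0014,"dz":0.115,"yaw":0.2,"jaw":0.085},{"dx":0.0023,"dy":-0.0014,"dz":0.12,"yaw":0.2,"jaw":0.085},{"dx":0.0023,"dy":-0.0014,"dz":0.12,"yaw":0.2,"jaw":0.085},{"dx":0.0023,"dy":-0.0014,"dz":0.12,"yaw":0.2,"jaw":0.085}]'
python3 - <<'E'
from h import *
c=snap('wrist','w5')
E
```

```text
time: 4.68
position: [0.5095, -0.1297, 0.0068]
orientation: [[-0.958, 0.287, 0.008], [0.287, 0.958, -0.003], [-0.009, -0.001, -1.0]]
wrist_force: [0.6, -0.2, 0.4]
width: 0.994
```

View pics/w5.png

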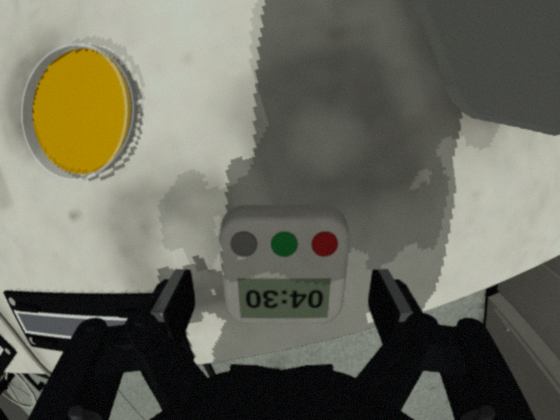

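```bash
python3 -m creep '[{"dx":0.0038,"dy":0,"dz":0.003,"yaw":0,"jaw":0.085},{"dx":0.0038,"dy":0,"dz":0.003,"yaw":0,"jaw":0.085},{"dx":0.0038,"dy":0,"dz":0.003,"yaw":0,"jaw":0.055},{"dx":0.0038,"dy":0,"dz":0.003,"yaw":0,"jaw":0.05},{"dx":0.0038,"dy":0,"dz":0.003,"yaw":0,"jaw":0.05},{"dx":0.0038,"dy":0,"dz":0.003,"yaw":0,"jaw":0.05},{"dx":0.0038,"dy":0,"dz":0.003,"yaw":0,"jaw":0.05},{"dx":0.0038,"dy":0,"dz":0.003,"yaw":0,"jaw":0.05},{"dx":0.0038,"dy":0,"dz":0.003,"yaw":0,"jaw":0.05},{"dx":0.0038,"dy":0,"dz":0.003,"yaw":0,"jaw":0.05}]'
python3 - <<'E'
from h import *
c=snap('wrist','w6')
E
```

```text
time: 5.57
position: [0.5069, -0.1289, 0.0052]
orientation: [[-0.958, 0.287, 0.01], [0.287, 0.958, -0.004], [-0.011, -0.0, -1.0]]
wrist_force: [-1.5, 0.4, 6.2]
width: 0.703
```

View pics/w6.png

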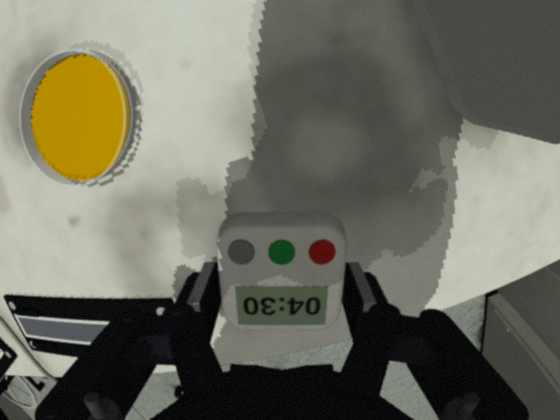

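```bash
python3 - <<'E'
from h import *
s=load('side0');w=load('w3')
print('bottle base',at(s,289,166,0),'beaker base',at(s,308,173,0),'carousel rim near',at(s,330,135,.1),at(s,330,135,.2),at(s,330,135,.15))
print('w3 bottle base',at(w,75,165,0,True),at(w,75,205,0,True),'beaker',at(w,65,122,0,True))
# heights: top pixel in side vs base
b=at(s,289,166,0)
for z in (.1,.15,.2): print(z,proj(s,[b[0],b[1],z]))
crop('side0','s4',260,80,130,110,6)
E
```

```text
bottle base [ 0.49357938 -0.57735662  0.        ] beaker base [ 0.39934305 -0.53034221  0.        ] carousel rim near [ 0.31618488 -0.72871431  0.1       ] [ 0.31510811 -0.53266168  0.2       ] [ 0.3156465  -0.63068799  0.15      ]
w3 bottle base [ 0.48971597 -0.56270491  0.        ] [ 0.55972939 -0.59776767  0.        ] beaker [ 0.4086737  -0.55415016  0.        ]
0.1 [289.5465726  147.25952573]
0.15 [289.83303367 137.43756168]
0.2 [290.12885172 127.29477274]
```

View pics/s4.png

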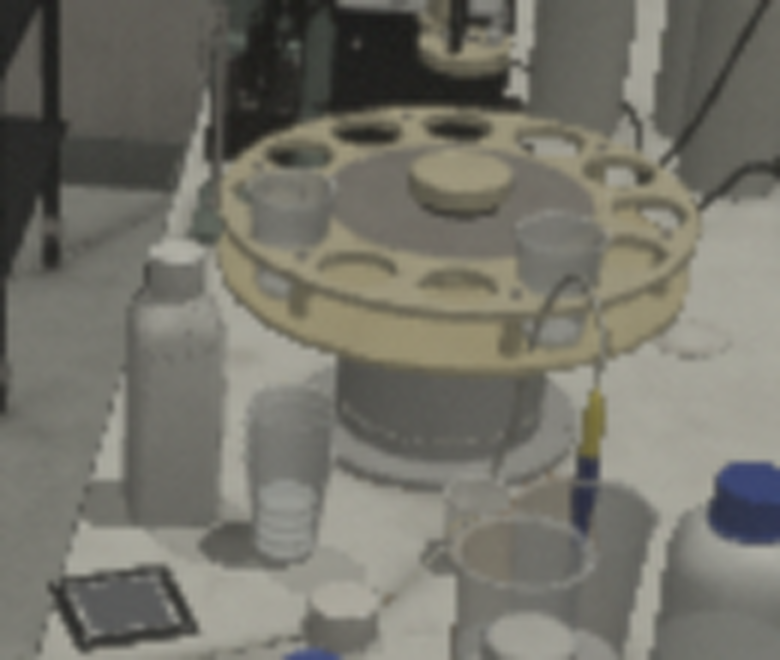

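```bash
python3 -m creep '[{"dx":0,"dy":0,"dz":-0.04,"yaw":0,"jaw":0.05},{"dx":0,"dy":0,"dz":-0.08,"yaw":0,"jaw":0.05},{"dx":0,"dy":0,"dz":-0.15,"yaw":0,"jaw":0.05},{"dx":-0.1019,"dy":-0.3014,"dz":-0.15,"yaw":50,"jaw":0.05},{"dx":-0.1019,"dy":-0.3014,"dz":-0.15,"yaw":50,"jaw":0.05},{"dx":-0.1019,"dy":-0.3014,"dz":-0.15,"yaw":50,"jaw":0.05},{"dx":-0.1019,"dy":-0.3014,"dz":-0.15,"yaw":50,"jaw":0.05},{"dx":-0.1019,"dy":-0.3014,"dz":-0.15,"yaw":50,"jaw":0.05},{"dx":-0.1019,"dy":-0.3014,"dz":-0.15,"yaw":50,"jaw":0.05},{"dx":-0.1019,"dy":-0.3014,"dz":-0.15,"yaw":50,"jaw":0.05},{"dx":-0.1019,"dy":-0.3014,"dz":-0.15,"yaw":50,"jaw":0.05},{"dx":-0.1019,"dy":-0.3014,"dz":-0.15,"yaw":50,"jaw":0.05},{"dx":-0.1019,"dy":-0.3014,"dz":-0.15,"yaw":50,"jaw":0.05},{"dx":-0.1019,"dy":-0.3014,"dz":-0.15,"yaw":50,"jaw":0.05},{"dx":-0.1019,"dy":-0.3014,"dz":-0.15,"yaw":50,"jaw":0.05},{"dx":-0.1019,"dy":-0.3014,"dz":-0.15,"yaw":50,"jaw":0.05},{"dx":-0.1019,"dy":-0.3014,"dz":-0.15,"yaw":50,"jaw":0.05}]'
python3 - <<'E'
from h import *
c=snap('wrist','w7');print(robot.read_state()['joint_positions'])
E
```

```text
time: 7.03
position: [0.5167, -0.4448, 0.1563]
orientation: [[-0.398, 0.917, 0.01], [0.918, 0.398, -0.003], [-0.007, 0.008, -1.0]]
wrist_force: [-0.2, -0.0, -0.2]
width: 0.701
[-0.74968671  0.32256544  1.67040987  0.00483457  1.13914391 -1.16060269]
```

View pics/w7.png

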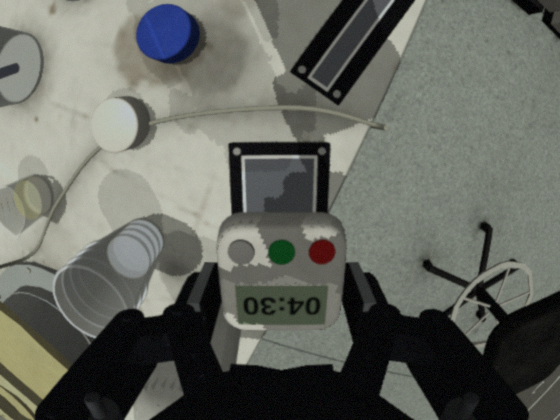

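```bash
python3 - <<'E'
from h import *
crop('w7','w7a',215,130,130,90,6)
E
```

```text
(no output)
```

View pics/w7a.png

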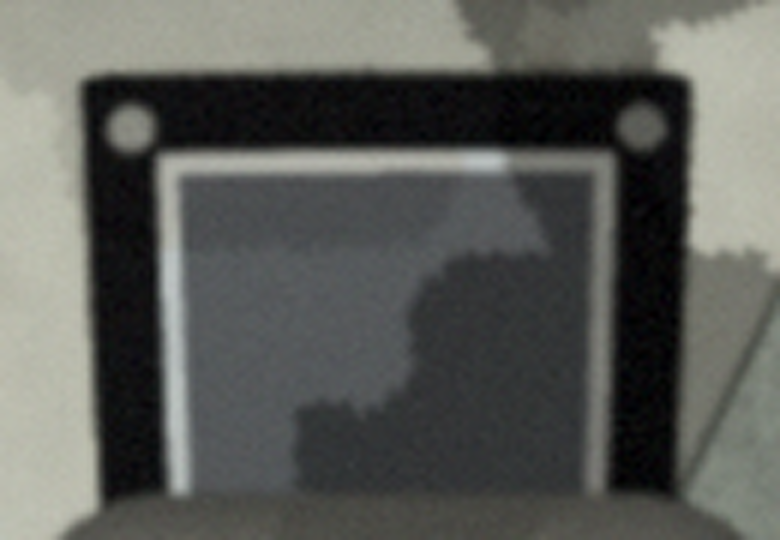

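```bash
python3 - <<'E'
from h import *
c=load('w7');f=lambda u,v,z=.004: at(c,215+u/6,130+v/6,z,True)[:2]
pl,pr=f(82,74),f(692,75); ol,orr=f(155,152),f(615,150)
l1,r1=f(104,490),f(680,490); ol1,or1=f(178,490),f(600,490)
st=robot.read_state();R=st['orientation'];y=R[:2,1]/np.linalg.norm(R[:2,1]);x=R[:2,0]/np.linalg.norm(R[:2,0])
print('w',np.linalg.norm(pr-pl),np.linalg.norm(orr-ol))
print('angles top',ang(pl,pr),ang(ol,orr),'sides',ang(l1,pl)-90,ang(r1,pr)-90,ang(ol1,ol)-90,ang(or1,orr)-90,'tool y',ang([0,0],y))
a=np.radians(23.3); yy=np.array([np.cos(a),np.sin(a)]); xx=np.array([-np.sin(a),np.cos(a)])
print('centre plate',(pl+pr)/2-xx*.047,'outline',(ol+orr)/2-xx*.035, 'pos',st['position'])
h=load('w7'); g=lambda u,v,z: at(h,u,v,z,True)[:2]
p=st['position']
print('timer display edges ang',ang(g(237,288,.17),g(328,287,.17)),ang(g(241,252,.17),g(322,252,.17)))
E
```

```text
w 0.09311912081688874 0.0705869117067386
angles top 23.23 23.56 sides 23.959999999999994 24.11 25.28 22.72 tool y 23.43
centre plate [ 0.51738688 -0.44799697] outline [ 0.51714383 -0.44822127] pos [ 0.51680828 -0.44504744  0.1564357 ]
timer display edges ang 23.85 23.19
```

```bash
python3 -m creep '[{"dx":-0.0041,"dy":-0.0008,"dz":0.04,"yaw":0,"jaw":0.05},{"dx":-0.0041,"dy":-0.0008,"dz":0.08,"yaw":0,"jaw":0.05},{"dx":-0.0041,"dy":-0.0008,"dz":0.11,"yaw":0,"jaw":0.05},{"dx":-0.0041,"dy":-0.0008,"dz":0.13,"yaw":0,"jaw":0.05},{"dx":-0.0041,"dy":-0.0008,"dz":0.14,"yaw":0,"jaw":0.05},{"dx":-0.0041,"dy":-0.0008,"dz":0.14,"yaw":0,"jaw":0.05},{"dx":-0.0041,"dy":-0.0008,"dz":0.14,"yaw":0,"jaw":0.05},{"dx":-0.0041,"dy":-0.0008,"dz":0.14,"yaw":0,"jaw":0.05}]'
python3 - <<'E'
from h import *
c=snap('wrist','w8');print(robot.read_state()['position'])
crop('w8','w8a',200,180,170,160,4)
E
```

```text
time: 7.75
position: [0.5206, -0.4507, 0.0188]
orientation: [[-0.398, 0.917, 0.013], [0.917, 0.398, -0.006], [-0.01, 0.009, -1.0]]
wrist_force: [-0.1, -0.7, -1.4]
width: 0.71
[ 0.52076705 -0.45102555  0.01922904]
```

View pics/w8a.png

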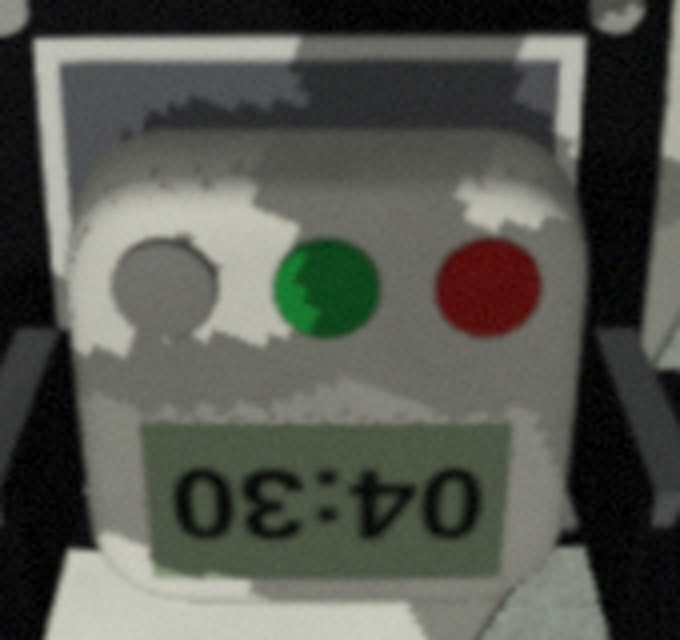

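```bash
python3 -m creep '[{"dx":0.0029,"dy":-0.0022,"dz":0.002,"yaw":0,"jaw":0.05},{"dx":0.0029,"dy":-0.0022,"dz":0.004,"yaw":0,"jaw":0.05},{"dx":0.0029,"dy":-0.0022,"dz":0.006,"yaw":0,"jaw":0.05},{"dx":0.0029,"dy":-0.0022,"dz":0.007,"yaw":0,"jaw":0.05},{"dx":0.0029,"dy":-0.0022,"dz":0.007,"yaw":0,"jaw":0.05},{"dx":0.0029,"dy":-0.0022,"dz":0.007,"yaw":0,"jaw":0.05}]'
python3 - <<'E'
from h import *
c=snap('wrist','w9');print(robot.read_state()['position'],robot.read_state()['wrist_force'])
crop('w9','w9a',200,180,170,160,4)
E
```

```text
time: 8.3
position: [0.5175, -0.4491, 0.0119]
orientation: [[-0.398, 0.917, 0.013], [0.917, 0.398, -0.006], [-0.011, 0.009, -1.0]]
wrist_force: [-0.1, -0.4, -1.2]
width: 0.7
[ 0.51758243 -0.44918867  0.0119951 ] [ 0.45155836  0.46884358 -0.80274579]
```

View pics/w9a.png

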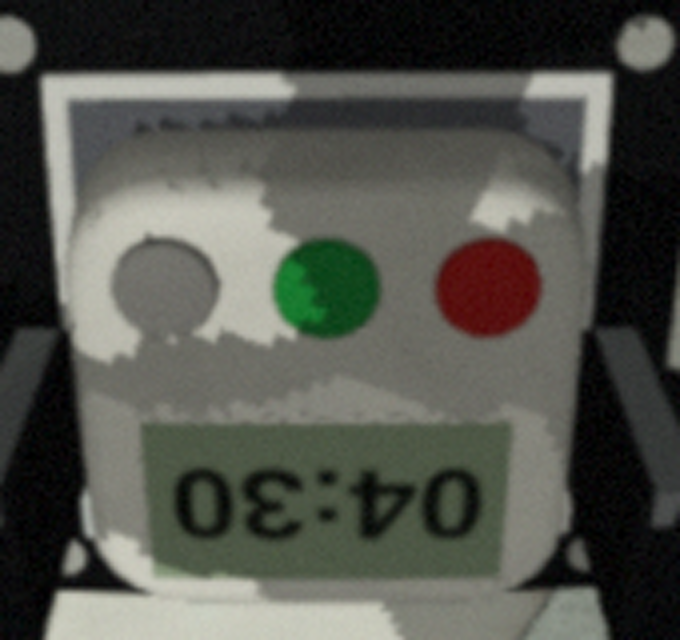

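```bash
python3 -m creep '[{"dx":0,"dy":0,"dz":0.0015,"yaw":0,"jaw":0.05},{"dx":0,"dy":0,"dz":0.0028,"yaw":0,"jaw":0.05},{"dx":0,"dy":0,"dz":0.0028,"yaw":0,"jaw":0.05},{"dx":0,"dy":0,"dz":0.0028,"yaw":0,"jaw":0.064},{"dx":0,"dy":0,"dz":0.0028,"yaw":0,"jaw":0.07},{"dx":0,"dy":0,"dz":0.0028,"yaw":0,"jaw":0.085},{"dx":0,"dy":0,"dz":0.0028,"yaw":0,"jaw":0.085},{"dx":0,"dy":0,"dz":0.0028,"yaw":0,"jaw":0.085},{"dx":0,"dy":0,"dz":0.0028,"yaw":0,"jaw":0.085},{"dx":0,"dy":0,"dz":-0.03,"yaw":0,"jaw":0.085},{"dx":0,"dy":0,"dz":-0.07,"yaw":0,"jaw":0.085},{"dx":0,"dy":0,"dz":-0.1,"yaw":0,"jaw":0.085},{"dx":0,"dy":0,"dz":-0.13,"yaw":0,"jaw":0.085},{"dx":0,"dy":0,"dz":-0.13,"yaw":0,"jaw":0.085},{"dx":0,"dy":0,"dz":-0.13,"yaw":0,"jaw":0.085}]'
python3 - <<'E'
from h import *
c=snap('wrist','w10')
crop('w10','w10a',215,120,130,130,5)
E
```

```text
time: 9.6
position: [0.5175, -0.4499, 0.1456]
orientation: [[-0.398, 0.917, 0.018], [0.917, 0.398, -0.011], [-0.017, 0.012, -1.0]]
wrist_force: [-0.3, -0.1, 0.5]
width: 0.997
```

View pics/w10.png

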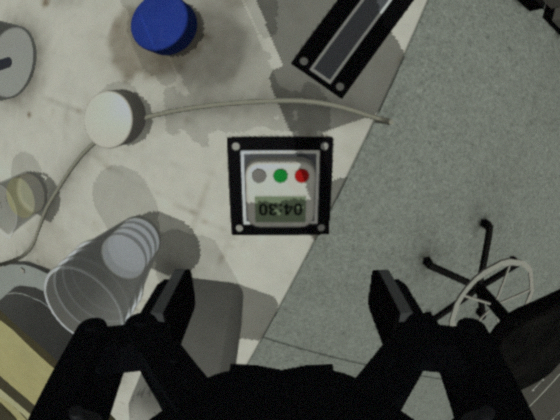

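View pics/w10a.png

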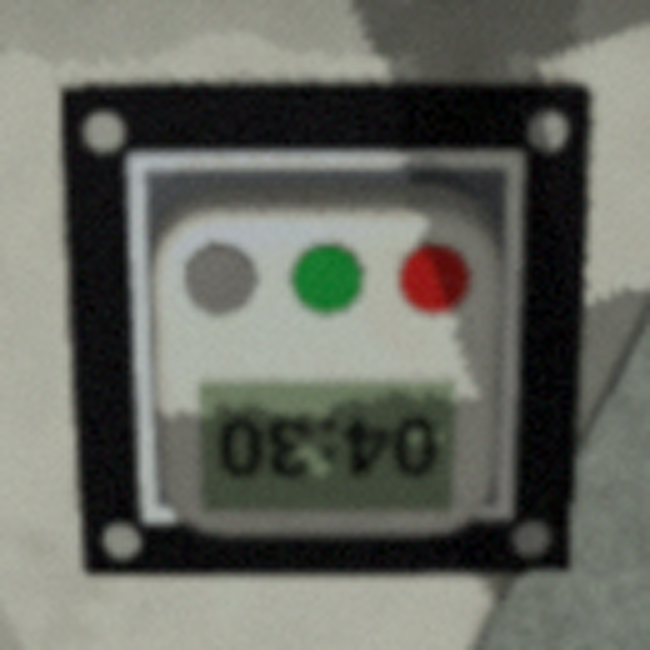

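```bash
python3 - <<'E'
from h import *
c=load('w10');f=lambda u,v,z=.004: at(c,215+u/5,120+v/5,z,True)[:2]
for n,a,b in [('plate v',f(325,88),f(325,571)),('outline v',f(325,150),f(325,524)),('timer v',f(328,212,.024),f(328,535,.020)),('timer wall base',f(328,190,.004),f(328,535,.02)),('plate h',f(70,300),f(580,300)),('timer h',f(157,330,.018),f(498,330,.018)),('outl h',f(133,300),f(522,300))]: print(n,((a+b)/2).round(4),np.linalg.norm(a-b).round(4))
print('timer angle',ang(f(201,383,.024),f(455,383,.024)),ang(f(219,278,.024),f(435,278,.024)),'plate',ang(f(62,88),f(589,88)),ang(f(86,571),f(569,569)))
w=lambda u,v,z: at(c,u,v,z,True)[:2].round(4)
print('cap',w(164,23,.03))
E
```

```text
plate v [ 0.5172 -0.4481] 0.0919
outline v [ 0.5174 -0.4487] 0.0711
timer v [ 0.5183 -0.4497] 0.0595
timer wall base [ 0.5184 -0.4497] 0.0593
plate h [ 0.5142 -0.441 ] 0.0926
timer h [ 0.5151 -0.4425] 0.0589
outl h [ 0.5146 -0.4409] 0.0704
timer angle 23.21 23.25 plate 23.31 23.39
cap [ 0.3735 -0.3497]
```

```bash
python3 - <<'E'
from h import *
c=load('scene0');s=load('side0')
print('beaker1 base',at(c,282,382,0),'beaker2 base',at(c,272,345,0),'bluecap bottle base',at(c,214,343,0),'cont2 base',at(c,232,290,0))
b=at(c,282,382,0)
for z in (.08,.1,.12,.15): print(z,proj(c,[b[0],b[1],z]))
b=at(c,272,335,0)
for z in (.08,.1,.12,.15): print(z,proj(c,[b[0],b[1],z]))
crop('scene0','c5',190,240,160,160,5); crop('w3','w3b',0,0,270,120,3)
E
```

```text
beaker1 base [ 0.18415496 -0.43689509  0.        ] beaker2 base [ 0.22187968 -0.32861574  0.        ] bluecap bottle base [ 0.09638812 -0.24057043  0.        ] cont2 base [ 2.29601872e-01 -7.60411275e-02  1.11022302e-16]
0.08 [281.67489607 358.88995726]
0.1 [281.5890088  352.78465332]
0.12 [281.50115001 346.53920273]
0.15 [281.36551409 336.89751099]
0.08 [271.32248244 312.92146603]
0.1 [271.14470183 307.1280587 ]
0.12 [270.96335871 301.21855852]
0.15 [270.68442652 292.12888432]
```

View pics/c5.png

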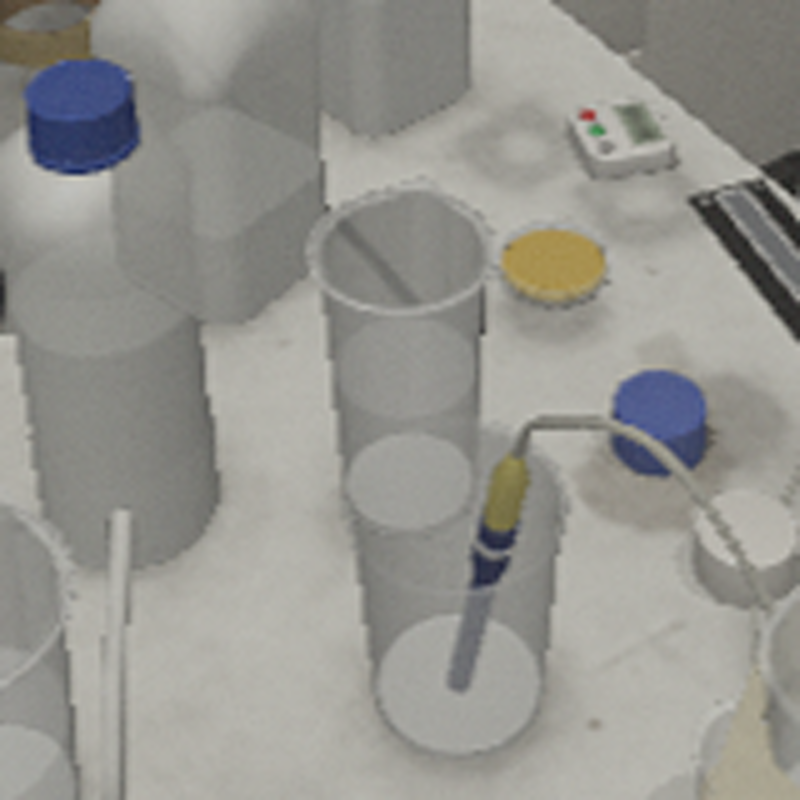

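View pics/w3b.png

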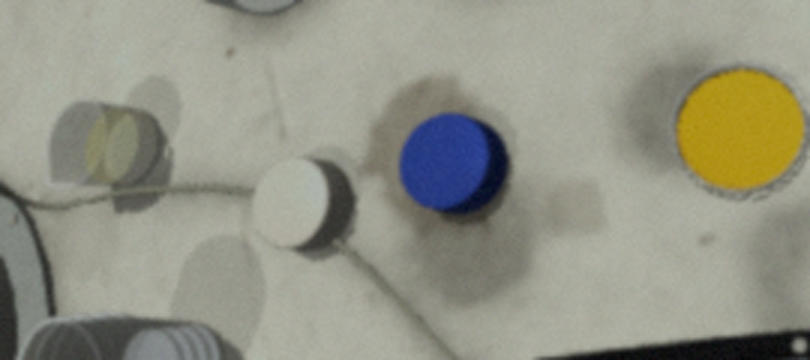

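```bash
python3 -m creep '[{"dx":0,"dy":0,"dz":-0.05,"yaw":0,"jaw":0.085},{"dx":0.1504,"dy":-0.0932,"dz":-0.05,"yaw":0,"jaw":0.085},{"dx":0.1504,"dy":-0.0932,"dz":-0.05,"yaw":0,"jaw":0.085},{"dx":0.1504,"dy":-0.0932,"dz":-0.05,"yaw":0,"jaw":0.085},{"dx":0.1504,"dy":-0.0932,"dz":-0.05,"yaw":0,"jaw":0.085},{"dx":0.1504,"dy":-0.0932,"dz":-0.05,"yaw":0,"jaw":0.085},{"dx":0.1504,"dy":-0.0932,"dz":-0.05,"yaw":0,"jaw":0.085},{"dx":0.1504,"dy":-0.0932,"dz":-0.05,"yaw":0,"jaw":0.085},{"dx":0.1504,"dy":-0.0932,"dz":-0.05,"yaw":0,"jaw":0.085}]'
python3 - <<'E'
from h import *
c=snap('wrist','w11');print(robot.read_state()['position']); snap('scene','scene1')
E
```

```text
time: 10.4
position: [0.3709, -0.348, 0.1896]
orientation: [[-0.398, 0.917, 0.014], [0.917, 0.398, -0.007], [-0.013, 0.01, -1.0]]
wrist_force: [-0.1, 0.8, -0.1]
width: 0.995
[ 0.37119043 -0.34819762  0.18981155]
```

View pics/w11.png

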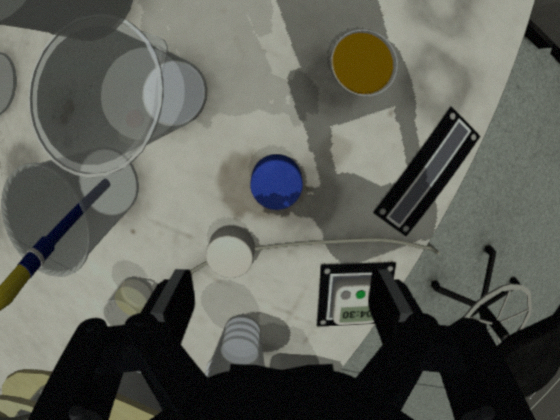

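View pics/scene1.png

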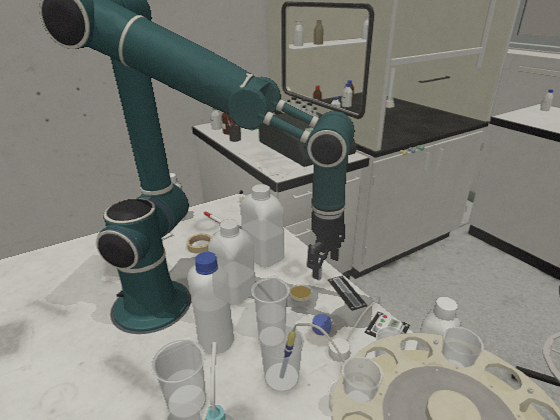

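```bash
python3 - <<'E'
from h import *
crop('w11','w11a',230,140,100,90,7)
c=load('w11')
hsv=cv2.cvtColor(c['frame'],cv2.COLOR_RGB2HSV)
m=((hsv[...,0]>105)&(hsv[...,0]<130)&(hsv[...,1]>120)).astype(np.uint8);m[:, :240]=0
n,l,st,ce=cv2.connectedComponentsWithStats(m);i=1+np.argmax(st[1:,4]);print(st[i],ce[i]); 
E
```

```text
[ 251  155   52   55 2213] [276.14369634 181.87799367]
```

View pics/w11a.png

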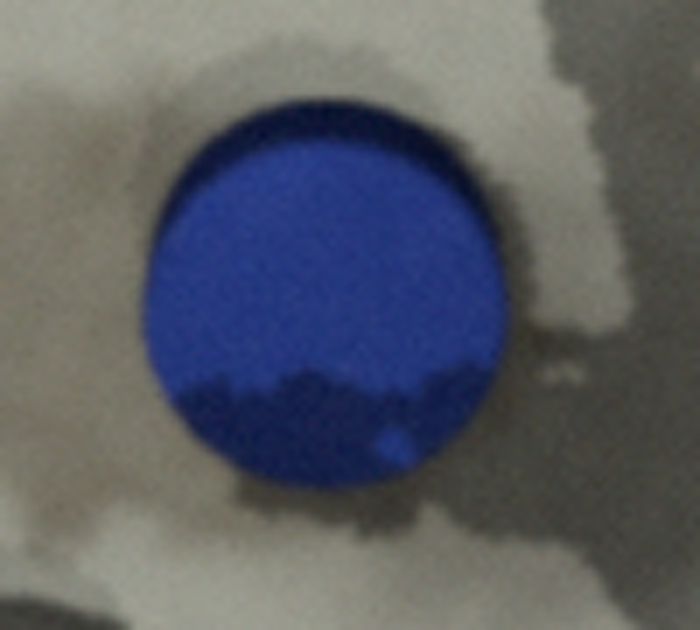

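```bash
python3 - <<'E'
from h import *
c=load('w11');f=lambda u,v,z: at(c,230+u/7,140+v/7,z,True)[:2]
print(f(325,313,.03),np.linalg.norm(f(143,313,.03)-f(507,313,.03)),np.linalg.norm(f(325,138,.03)-f(325,488,.03)))
p=f(325,313,.03);R=robot.read_state()['orientation'];q=robot.read_state()['position'];t=np.array([*p,.008])
print(R.T@(t-q),R.T@(np.array([*p,.07])-q))
E
```

```text
[ 0.36787038 -0.34887203] 0.050135643929892386 0.050105592945021496
[ 0.00303632 -0.00521653  0.18178532] [ 0.00226212 -0.0045796   0.11979342]
```

```bash
python3 -m creep '[{"dx":0.003,"dy":-0.0052,"dz":0.04,"yaw":0,"jaw":0.085},{"dx":0.003,"dy":-0.0052,"dz":0.08,"yaw":0,"jaw":0.085},{"dx":0.003,"dy":-0.0052,"dz":0.12,"yaw":0,"jaw":0.085},{"dx":0.003,"dy":-0.0052,"dz":0.15,"yaw":0,"jaw":0.085},{"dx":0.003,"dy":-0.0052,"dz":0.17,"yaw":0,"jaw":0.085},{"dx":0.003,"dy":-0.0052,"dz":0.182,"yaw":0,"jaw":0.085},{"dx":0.003,"dy":-0.0052,"dz":0.184,"yaw":0,"jaw":0.085},{"dx":0.003,"dy":-0.0052,"dz":0.184,"yaw":0,"jaw":0.085},{"dx":0.003,"dy":-0.0052,"dz":0.184,"yaw":0,"jaw":0.085}]'
python3 - <<'E'
from h import *
c=snap('wrist','w12');print(robot.read_state()['position'])
E
```

```text
time: 11.25
position: [0.3693, -0.3502, 0.007]
orientation: [[-0.398, 0.917, 0.016], [0.917, 0.398, -0.009], [-0.015, 0.011, -1.0]]
wrist_force: [0.1, -0.2, -0.3]
width: 1.001
[ 0.36939006 -0.35039769  0.00745532]
```

View pics/w12.png

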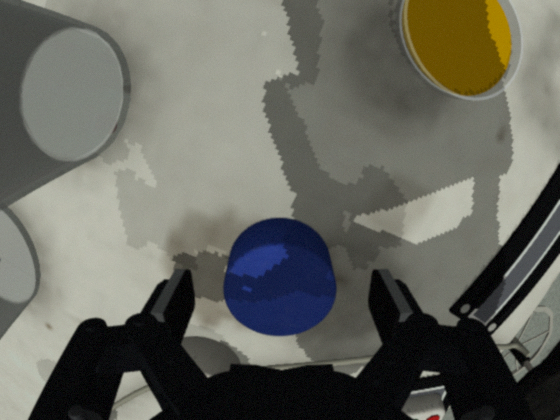

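```bash
python3 -m creep '[{"dx":0.002,"dy":-0.0008,"dz":0.003,"yaw":0,"jaw":0.085},{"dx":0.002,"dy":-0.0008,"dz":0.003,"yaw":0,"jaw":0.06},{"dx":0.002,"dy":-0.0008,"dz":0.003,"yaw":0,"jaw":0.042},{"dx":0.002,"dy":-0.0008,"dz":0.003,"yaw":0,"jaw":0.042},{"dx":0.002,"dy":-0.0008,"dz":0.003,"yaw":0,"jaw":0.042},{"dx":0.002,"dy":-0.0008,"dz":0.003,"yaw":0,"jaw":0.042},{"dx":0.002,"dy":-0.0008,"dz":0.003,"yaw":0,"jaw":0.042},{"dx":0.002,"dy":-0.0008,"dz":0.003,"yaw":0,"jaw":0.042},{"dx":0.002,"dy":-0.0008,"dz":0.003,"yaw":0,"jaw":0.042},{"dx":0.002,"dy":-0.0008,"dz":0.003,"yaw":0,"jaw":0.042}]'
python3 - <<'E'
from h import *
R=robot.read_state()['orientation'];q=robot.read_state()['position'];print(q)
print(R.T@(np.array([.39,-.345,.38])-q),R.T@(np.array([.58,-.15,.38])-q))
E
```

```text
time: 12.13
position: [0.3687, -0.3497, 0.0056]
orientation: [[-0.398, 0.917, 0.018], [0.917, 0.398, -0.011], [-0.017, 0.012, -1.0]]
wrist_force: [0.0, 0.8, 5.9]
width: 0.595
[ 0.36865204 -0.34965233  0.00563015]
[-0.01077399  0.02597034 -0.37395137] [ 0.09250375  0.27787738 -0.372705  ]
```

```bash
python3 - <<'E'
from h import *
R=robot.read_state()['orientation'];q=robot.read_state()['position']
for t in [(.3687,-.3497,.38),(.53,-.05,.38),(.39,.195,.38)]: print((R.T@(np.array(t)-q)).round(4))
E
```

```text
[-0.0066  0.0046 -0.3743]
[ 0.2041  0.2718 -0.3747]
[ 0.4846  0.2409 -0.38  ]
```

```bash
python3 -m creep '[{"dx":0.001,"dy":0,"dz":-0.04,"yaw":0,"jaw":0.042},{"dx":0.006,"dy":0.005,"dz":-0.374,"yaw":0,"jaw":0.042},{"dx":0.006,"dy":0.005,"dz":-0.374,"yaw":0,"jaw":0.042},{"dx":0.006,"dy":0.005,"dz":-0.374,"yaw":0,"jaw":0.042},{"dx":0.006,"dy":0.005,"dz":-0.374,"yaw":0,"jaw":0.042},{"dx":0.006,"dy":0.005,"dz":-0.374,"yaw":0,"jaw":0.042},{"dx":0.006,"dy":0.005,"dz":-0.374,"yaw":0,"jaw":0.042},{"dx":0.006,"dy":0.005,"dz":-0.374,"yaw":0,"jaw":0.042},{"dx":0.006,"dy":0.005,"dz":-0.374,"yaw":0,"jaw":0.042},{"dx":0.006,"dy":0.005,"dz":-0.374,"yaw":0,"jaw":0.042},{"dx":0.006,"dy":0.005,"dz":-0.374,"yaw":0,"jaw":0.042},{"dx":0.006,"dy":0.005,"dz":-0.374,"yaw":0,"jaw":0.042}]'
python3 - <<'E'
from h import *
R=robot.read_state()['orientation'];q=robot.read_state()['position']
print(q,R.round(3).tolist(),robot.read_state()['width'])
for t in [(.53,-.05,.38),(.39,.195,.38)]: print((R.T@(np.array(t)-q)).round(4))
E
```

```text
time: 13.13
position: [0.3639, -0.3378, 0.3792]
orientation: [[-0.398, 0.917, 0.018], [0.917, 0.398, -0.011], [-0.018, 0.012, -1.0]]
wrist_force: [-0.3, 0.4, 0.2]
width: 0.594
[ 0.36389737 -0.33778905  0.37923532] [[-0.398, 0.917, 0.018], [0.917, 0.398, -0.011], [-0.018, 0.012, -1.0]] 0.5937027721157883
[ 0.1979  0.2669 -0.001 ]
[ 0.4783  0.2361 -0.0063]
```

```bash
python3 -m creep '[{"dx":0.1979,"dy":0.2669,"dz":-0.001,"yaw":0,"jaw":0.042},{"dx":0.1979,"dy":0.2669,"dz":-0.001,"yaw":0,"jaw":0.042},{"dx":0.1979,"dy":0.2669,"dz":-0.001,"yaw":0,"jaw":0.042},{"dx":0.1979,"dy":0.2669,"dz":-0.001,"yaw":0,"jaw":0.042},{"dx":0.1979,"dy":0.2669,"dz":-0.001,"yaw":0,"jaw":0.042},{"dx":0.1979,"dy":0.2669,"dz":-0.001,"yaw":0,"jaw":0.042},{"dx":0.1979,"dy":0.2669,"dz":-0.001,"yaw":0,"jaw":0.042},{"dx":0.1979,"dy":0.2669,"dz":-0.001,"yaw":0,"jaw":0.042},{"dx":0.4783,"dy":0.2361,"dz":-0.006,"yaw":0,"jaw":0.042},{"dx":0.4783,"dy":0.2361,"dz":-0.006,"yaw":0,"jaw":0.042},{"dx":0.4783,"dy":0.2361,"dz":-0.006,"yaw":0,"jaw":0.042},{"dx":0.4783,"dy":0.2361,"dz":-0.006,"yaw":0,"jaw":0.042},{"dx":0.4783,"dy":0.2361,"dz":-0.006,"yaw":0,"jaw":0.042},{"dx":0.4783,"dy":0.2361,"dz":-0.006,"yaw":0,"jaw":0.042},{"dx":0.4783,"dy":0.2361,"dz":-0.006,"yaw":0,"jaw":0.042},{"dx":0.4783,"dy":0.2361,"dz":-0.006,"yaw":0,"jaw":0.042},{"dx":0.4783,"dy":0.2361,"dz":-0.006,"yaw":0,"jaw":0.042}]'
python3 - <<'E'
from h import *
snap('wrist','w13'); snap('side','side1')
R=robot.read_state()['orientation'];q=robot.read_state()['position']
print(q)
for t in [(.389,.198,.16)]: print((R.T@(np.array(t)-q)).round(4))
E
```

```text
time: 14.55
position: [0.3883, 0.1958, 0.3771]
orientation: [[-0.402, 0.916, 0.014], [0.916, 0.402, -0.013], [-0.018, 0.008, -1.0]]
wrist_force: [-0.1, -0.5, -0.3]
width: 0.592
[0.38968485 0.19434321 0.37781883]
[ 0.0076 -0.0011  0.2177]
```

View pics/w13.png

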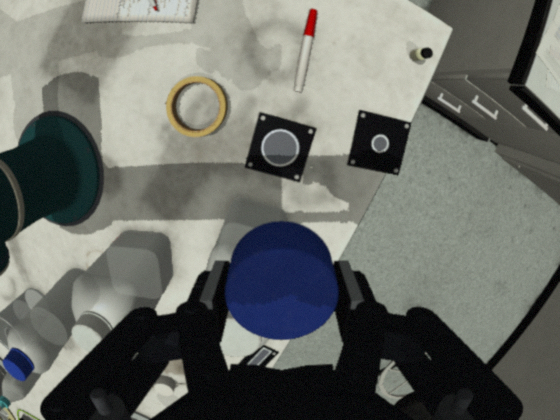

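View pics/side1.png

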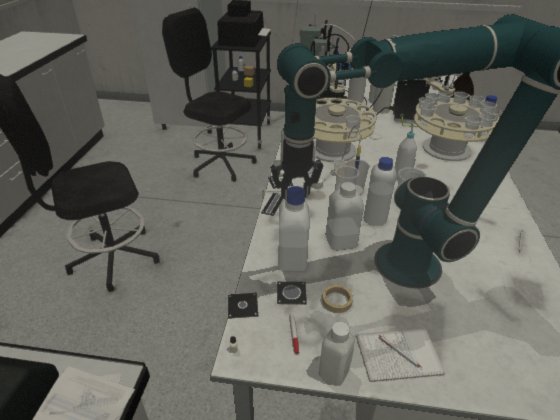

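```bash
python3 - <<'E'
from h import *
crop('w13','w13a',230,90,200,100,4)
crop('side1','s5',265,180,60,110,5)
E
```

```text
(no output)
```

View pics/w13a.png

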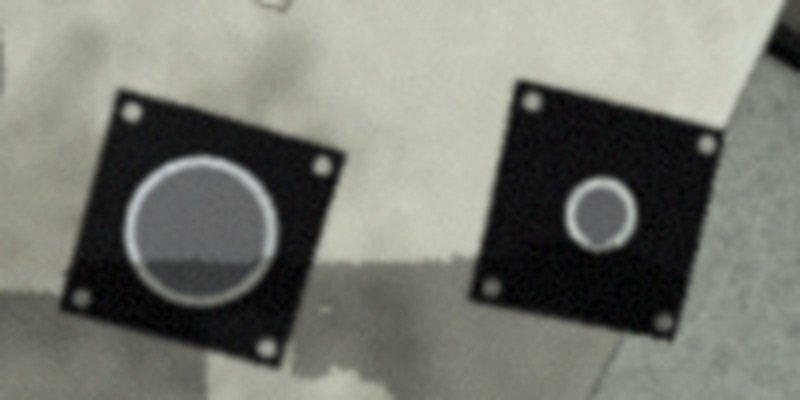

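View pics/s5.png

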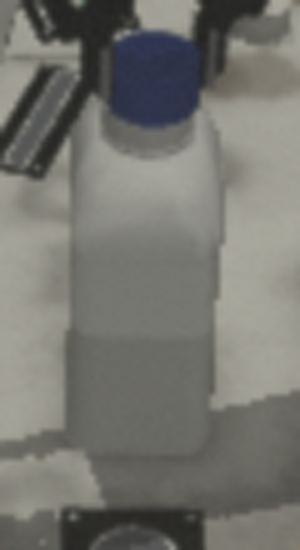

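```bash
python3 - <<'E'
from h import *
c=load('w13');f=lambda u,v,z=.004: at(c,230+u/4,90+v/4,z,True)[:2].round(4)
print('large',f(201,230),np.linalg.norm(f(124,230)-f(278,230)),np.mean([f(*p) for p in [(118,90),(346,153),(280,366),(60,309)]],0))
print('small',f(601,213),np.mean([f(*p) for p in [(516,79),(722,130),(674,340),(470,300)]],0))
s=load('side1');g=lambda u,v,z=0.: at(s,265+u/5,180+v/5,z)[:2].round(4)
print('cont front base',g(68,445),g(140,458),g(205,452))
print('pad top edge side',g(62,510,.004),g(203,515,.004))
E
```

```text
large [0.3892 0.1969] 0.06143980794240817 [0.389275 0.19675 ]
small [0.5355 0.2721] [0.53475  0.271675]
cont front base [0.4444 0.1004] [0.3938 0.105 ] [0.3503 0.0925]
pad top edge side [0.4391 0.1644] [0.346  0.1544]
```

```bash
python3 - <<'E'
from h import *
R=robot.read_state()['orientation'];q=robot.read_state()['position']
for t in [(.3895,.1965,.02)]: print((R.T@(np.array(t)-q)).round(4))
E
```

```text
[ 0.0086 -0.0025  0.3577]
```

```bash
python3 -m creep '[{"dx":0.0086,"dy":-0.0025,"dz":0.33,"yaw":0,"jaw":0.042},{"dx":0.0086,"dy":-0.0025,"dz":0.33,"yaw":0,"jaw":0.042},{"dx":0.0086,"dy":-0.0025,"dz":0.33,"yaw":0,"jaw":0.042},{"dx":0.0086,"dy":-0.0025,"dz":0.33,"yaw":0,"jaw":0.042},{"dx":0.0086,"dy":-0.0025,"dz":0.33,"yaw":0,"jaw":0.042},{"dx":0.0086,"dy":-0.0025,"dz":0.33,"yaw":0,"jaw":0.042},{"dx":0.0086,"dy":-0.0025,"dz":0.33,"yaw":0,"jaw":0.042},{"dx":0.0086,"dy":-0.0025,"dz":0.33,"yaw":0,"jaw":0.042},{"dx":0.0086,"dy":-0.0025,"dz":0.345,"yaw":0,"jaw":0.042},{"dx":0.0086,"dy":-0.0025,"dz":0.355,"yaw":0,"jaw":0.042},{"dx":0.0086,"dy":-0.0025,"dz":0.357,"yaw":0,"jaw":0.042},{"dx":0.0086,"dy":-0.0025,"dz":0.357,"yaw":0,"jaw":0.042},{"dx":0.0086,"dy":-0.0025,"dz":0.357,"yaw":0,"jaw":0.042}]'
python3 - <<'E'
from h import *
snap('wrist','w14')
R=robot.read_state()['orientation'];q=robot.read_state()['position']
print(q)
for t in [(.3895,.1965,.010)]: print((R.T@(np.array(t)-q)).round(4))
E
```

```text
time: 15.73
position: [0.3913, 0.1966, 0.0221]
orientation: [[-0.397, 0.918, 0.018], [0.918, 0.397, -0.012], [-0.018, 0.012, -1.0]]
wrist_force: [0.2, 0.5, -0.4]
width: 0.591
[0.39155524 0.196941   0.02245035]
[ 0.0006 -0.0022  0.0124]
```

View pics/w14.png

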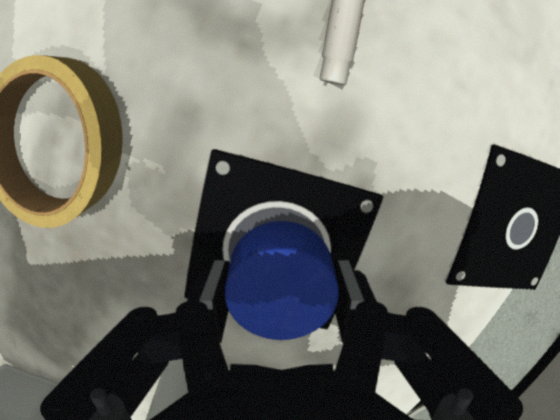

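```bash
python3 -m creep '[{"dx":0.0006,"dy":-0.0022,"dz":0.004,"yaw":0,"jaw":0.042},{"dx":0.0006,"dy":-0.0022,"dz":0.008,"yaw":0,"jaw":0.042},{"dx":0.0006,"dy":-0.0022,"dz":0.01,"yaw":0,"jaw":0.042},{"dx":0.0006,"dy":-0.0022,"dz":0.012,"yaw":0,"jaw":0.042},{"dx":0.0006,"dy":-0.0022,"dz":0.0125,"yaw":0,"jaw":0.042},{"dx":0.0006,"dy":-0.0022,"dz":0.0125,"yaw":0,"jaw":0.042},{"dx":0.0006,"dy":-0.0022,"dz":0.0125,"yaw":0,"jaw":0.042}]'
```

```text
time: 16.37
position: [0.3895, 0.1965, 0.0099]
orientation: [[-0.398, 0.917, 0.019], [0.917, 0.398, -0.012], [-0.018, 0.012, -1.0]]
wrist_force: [-1.0, -0.3, -0.5]
width: 0.595
```

```bash
python3 -m creep '[{"dx":0,"dy":0,"dz":0.001,"yaw":0,"jaw":0.042},{"dx":0,"dy":0,"dz":0.001,"yaw":0,"jaw":0.042},{"dx":0,"dy":0,"dz":0.001,"yaw":0,"jaw":0.055},{"dx":0,"dy":0,"dz":0.001,"yaw":0,"jaw":0.06},{"dx":0,"dy":0,"dz":0.001,"yaw":0,"jaw":0.085},{"dx":0,"dy":0,"dz":0.001,"yaw":0,"jaw":0.085},{"dx":0,"dy":0,"dz":0.001,"yaw":0,"jaw":0.085},{"dx":0,"dy":0,"dz":0.001,"yaw":0,"jaw":0.085},{"dx":0,"dy":0,"dz":-0.04,"yaw":0,"jaw":0.085},{"dx":0,"dy":0,"dz":-0.08,"yaw":0,"jaw":0.085},{"dx":0,"dy":0,"dz":-0.12,"yaw":0,"jaw":0.085},{"dx":0,"dy":0,"dz":-0.16,"yaw":0,"jaw":0.085},{"dx":0,"dy":0,"dz":-0.2,"yaw":0,"jaw":0.085},{"dx":0,"dy":0,"dz":-0.2,"yaw":0,"jaw":0.085},{"dx":0,"dy":0,"dz":-0.2,"yaw":0,"jaw":0.085}]'
python3 - <<'E'
from h import *
snap('wrist','w15');crop('w15','w15a',220,100,120,120,5)
E
```

```text
time: 17.62
position: [0.3878, 0.1999, 0.2132]
orientation: [[-0.398, 0.917, 0.025], [0.917, 0.398, -0.009], [-0.018, 0.02, -1.0]]
wrist_force: [0.9, 0.4, 0.4]
width: 0.997
```

View pics/w15.png

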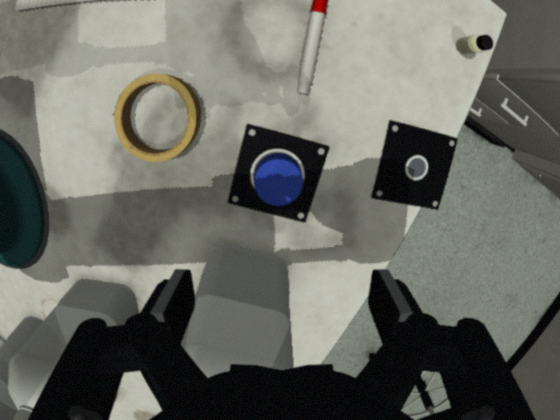

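View pics/w15a.png

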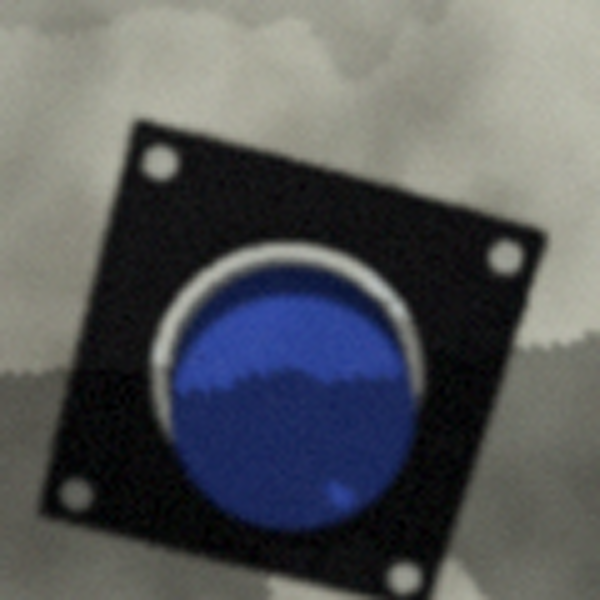

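```bash
python3 - <<'E'
from h import *
c=load('w15');f=lambda u,v,z=.004: at(c,220+u/5,100+v/5,z,True)[:2].round(4)
print('pad',np.mean([f(*p) for p in [(137,120),(547,236),(435,603),(40,515)]],0),'cap',f(294,411,.034),np.linalg.norm(f(171,411,.034)-f(417,411,.034)))
g=lambda u,v,z: at(c,u,v,z,True)[:2].round(4)
print('vial',g(484,43,.054),'small',g(417,167,.004),'pen end',g(303,93,.0085))
R=robot.read_state()['orientation'];q=robot.read_state()['position']
print(q,robot.read_state()['joint_positions'])
for t in [(.525,.433,.20)]: print((R.T@(np.array(t)-q)).round(4))
E
```

```text
pad [0.389425 0.197275] cap [0.39   0.1972] 0.05035603240923575
vial [0.5217 0.429 ] small [0.5354 0.2725] pen end [0.3777 0.2904]
[0.38618582 0.19913291 0.21065033] [ 0.43369737 -0.20126379  2.12158441 -0.01997253  1.20701125  0.03154989]
[0.1595 0.2202 0.011 ]
```

```bash
python3 -m creep '[{"dx":0.1595,"dy":0.2202,"dz":0.04,"yaw":0,"jaw":0.085},{"dx":0.1595,"dy":0.2202,"dz":0.04,"yaw":0,"jaw":0.085},{"dx":0.1595,"dy":0.2202,"dz":0.04,"yaw":0,"jaw":0.085},{"dx":0.1595,"dy":0.2202,"dz":0.04,"yaw":0,"jaw":0.085},{"dx":0.1595,"dy":0.2202,"dz":0.04,"yaw":0,"jaw":0.085},{"dx":0.1595,"dy":0.2202,"dz":0.04,"yaw":0,"jaw":0.085},{"dx":0.1595,"dy":0.2202,"dz":0.04,"yaw":0,"jaw":0.085},{"dx":0.1595,"dy":0.2202,"dz":0.04,"yaw":0,"jaw":0.085},{"dx":0.1595,"dy":0.2202,"dz":0.04,"yaw":0,"jaw":0.085},{"dx":0.1595,"dy":0.2202,"dz":0.04,"yaw":0,"jaw":0.085},{"dx":0.1595,"dy":0.2202,"dz":0.04,"yaw":0,"jaw":0.085},{"dx":0.1595,"dy":0.2202,"dz":0.04,"yaw":0,"jaw":0.085}]'
python3 - <<'E'
from h import *
snap('wrist','w16')
E
```

```text
time: 18.67
position: [0.5249, 0.4313, 0.1708]
orientation: [[-0.397, 0.918, 0.02], [0.918, 0.397, -0.012], [-0.019, 0.014, -1.0]]
wrist_force: [-0.3, -0.1, -0.1]
width: 0.992
```

View pics/w16.png

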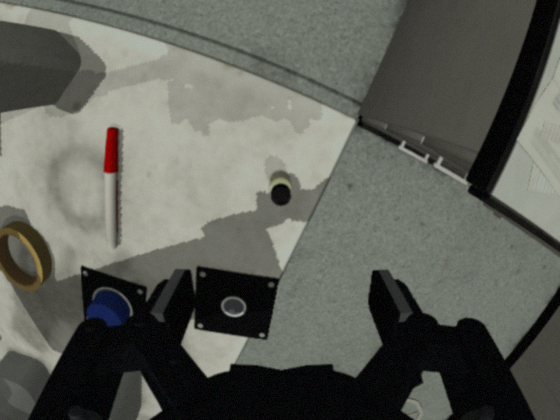

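```bash
python3 - <<'E'
from h import *
crop('w16','w16a',240,150,80,80,7); crop('w16','w16b',330,60,180,150,4);crop('w2','w2b',320,100,180,180,4)
E
```

```text
(no output)
```

View pics/w16a.png

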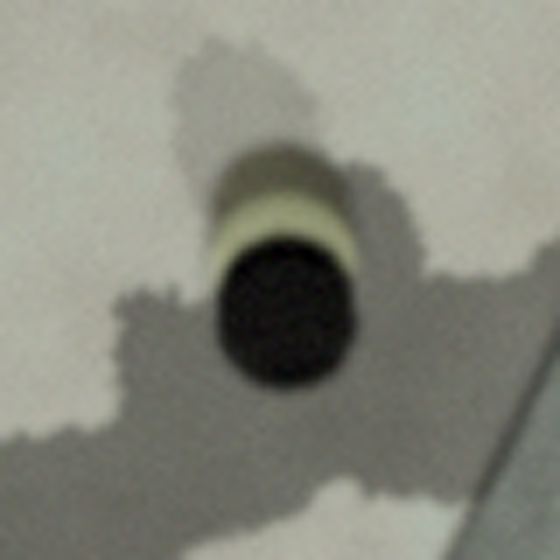

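View pics/w16b.png

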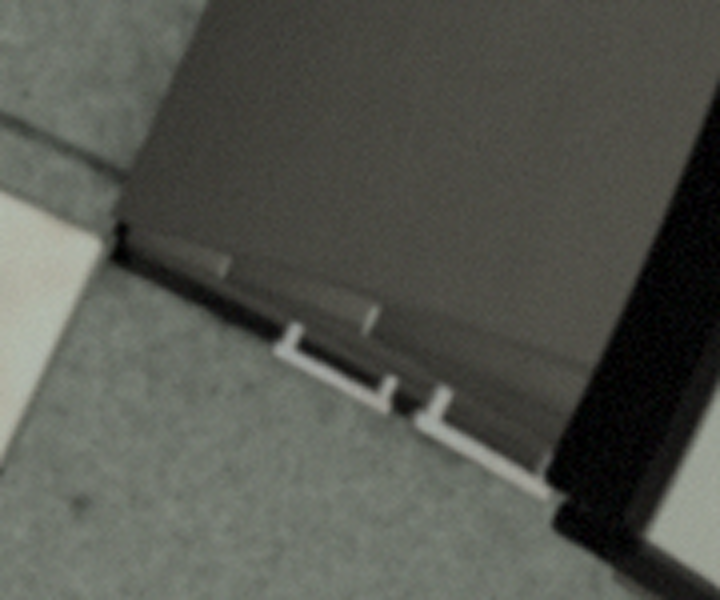

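View pics/w2b.png

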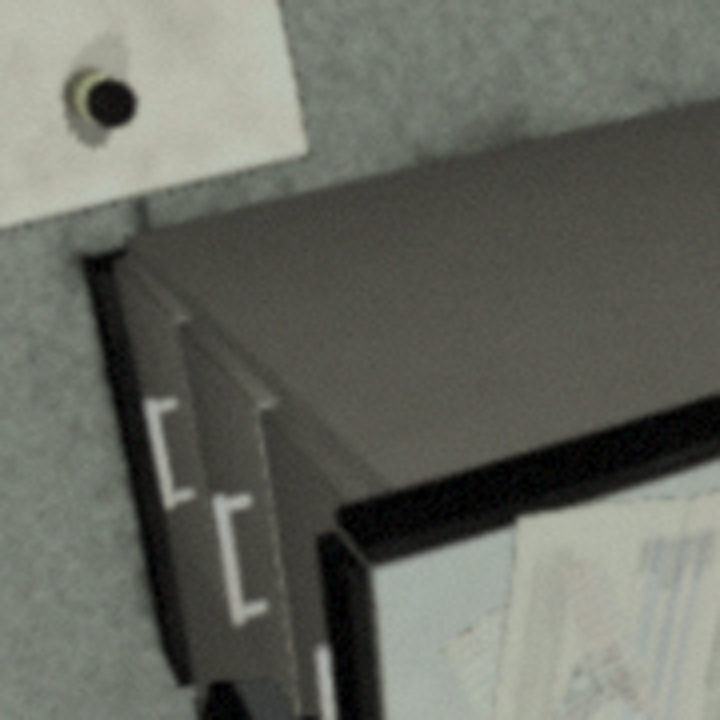

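```bash
python3 - <<'E'
from h import *
c=load('w16');f=lambda u,v,z: at(c,240+u/7,150+v/7,z,True)[:2].round(4)
print('vial',f(287,314,.054),np.linalg.norm(f(217,313,.054)-f(357,313,.054)),'base ell',f(280,205,.0))
print('desk z0',at(c,470,190,0,True),at(load('w2'),414,241,0,True))
R=robot.read_state()['orientation'];q=robot.read_state()['position'];print(q)
p=f(287,314,.054)
for z in (.07,.011): print((R.T@(np.array([*p,z])-q)).round(4))
E
```

```text
vial [0.525  0.4344] 0.016623477373882985 base ell [0.5251 0.4334]
desk z0 [0.72785905 0.51068676 0.        ] [0.75884822 0.52185152 0.        ]
[0.52518202 0.43155399 0.17128969]
[ 0.0045 -0.0005  0.1012]
[ 0.0056 -0.0014  0.1602]
```

```bash
python3 -m creep '[{"dx":0.0053,"dy":-0.0015,"dz":0.04,"yaw":0,"jaw":0.085},{"dx":0.0053,"dy":-0.0015,"dz":0.08,"yaw":0,"jaw":0.07},{"dx":0.0053,"dy":-0.0015,"dz":0.11,"yaw":0,"jaw":0.06},{"dx":0.0053,"dy":-0.0015,"dz":0.14,"yaw":0,"jaw":0.06},{"dx":0.0053,"dy":-0.0015,"dz":0.155,"yaw":0,"jaw":0.06},{"dx":0.0053,"dy":-0.0015,"dz":0.16,"yaw":0,"jaw":0.06},{"dx":0.0053,"dy":-0.0015,"dz":0.16,"yaw":0,"jaw":0.06},{"dx":0.0053,"dy":-0.0015,"dz":0.16,"yaw":0,"jaw":0.06}]'
python3 - <<'E'
from h import *
snap('wrist','w17')
R=robot.read_state()['orientation'];q=robot.read_state()['position'];print(q,(R.T@(np.array([.525,.434,.011])-q)).round(4))
E
```

```text
time: 19.38
position: [0.5262, 0.4348, 0.0131]
orientation: [[-0.397, 0.918, 0.023], [0.918, 0.397, -0.009], [-0.018, 0.017, -1.0]]
wrist_force: [-0.4, 1.0, 0.6]
width: 0.703
[0.52670332 0.43524371 0.01389548] [-0.0004 -0.0021  0.0029]
```

View pics/w17.png

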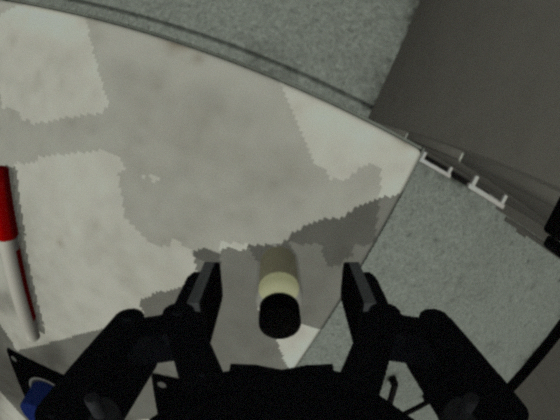

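```bash
python3 -m creep '[{"dx":0,"dy":-0.0021,"dz":0.002,"yaw":0,"jaw":0.06},{"dx":0,"dy":-0.0021,"dz":0.002,"yaw":0,"jaw":0.045},{"dx":0,"dy":-0.0021,"dz":0.002,"yaw":0,"jaw":0.035},{"dx":0,"dy":-0.0021,"dz":0.002,"yaw":0,"jaw":0.028},{"dx":0,"dy":-0.0021,"dz":0.002,"yaw":0,"jaw":0.022},{"dx":0,"dy":-0.0021,"dz":0.002,"yaw":0,"jaw":0.018},{"dx":0,"dy":-0.0021,"dz":0.002,"yaw":0,"jaw":0.014},{"dx":0,"dy":-0.0021,"dz":0.002,"yaw":0,"jaw":0.014},{"dx":0,"dy":-0.0021,"dz":0.002,"yaw":0,"jaw":0.014},{"dx":0,"dy":-0.0021,"dz":0.002,"yaw":0,"jaw":0.014},{"dx":0,"dy":-0.0021,"dz":0.002,"yaw":0,"jaw":0.014},{"dx":0,"dy":-0.0021,"dz":0.002,"yaw":0,"jaw":0.014}]'
python3 - <<'E'
from h import *
snap('wrist','w18')
R=robot.read_state()['orientation'];q=robot.read_state()['position'];print(q,(R.T@(np.array([.535,.2722,.1])-q)).round(4))
E
```

```text
time: 20.43
position: [0.5248, 0.4345, 0.0126]
orientation: [[-0.397, 0.918, 0.024], [0.918, 0.397, -0.008], [-0.017, 0.019, -1.0]]
wrist_force: [-1.6, -0.8, 5.9]
width: 0.226
[0.52486761 0.43451525 0.01257268] [-0.1545 -0.0535 -0.0858]
```

View pics/w18.png

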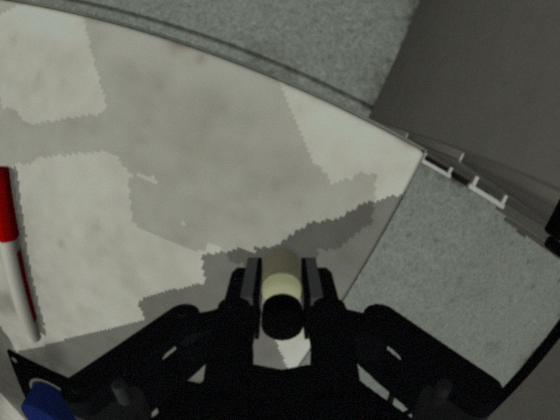

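```bash
python3 -m creep '[{"dx":0,"dy":0,"dz":-0.03,"yaw":0,"jaw":0.014},{"dx":0,"dy":0,"dz":-0.06,"yaw":0,"jaw":0.014},{"dx":0,"dy":0,"dz":-0.086,"yaw":0,"jaw":0.014},{"dx":-0.04,"dy":-0.015,"dz":-0.086,"yaw":0,"jaw":0.014},{"dx":-0.08,"dy":-0.03,"dz":-0.086,"yaw":0,"jaw":0.014},{"dx":-0.12,"dy":-0.042,"dz":-0.086,"yaw":0,"jaw":0.014},{"dx":-0.154,"dy":-0.053,"dz":-0.086,"yaw":0,"jaw":0.014},{"dx":-0.154,"dy":-0.053,"dz":-0.086,"yaw":0,"jaw":0.014},{"dx":-0.154,"dy":-0.053,"dz":-0.086,"yaw":0,"jaw":0.014},{"dx":-0.154,"dy":-0.053,"dz":-0.086,"yaw":0,"jaw":0.014},{"dx":-0.154,"dy":-0.053,"dz":-0.086,"yaw":0,"jaw":0.014}]'
python3 - <<'E'
from h import *
snap('wrist','w19');crop('w19','w19a',210,150,160,190,4)
R=robot.read_state()['orientation'];q=robot.read_state()['position'];print(q,(R.T@(np.array([.535,.2722,.018])-q)).round(4))
E
```

```text
time: 21.4
position: [0.5353, 0.2739, 0.1002]
orientation: [[-0.397, 0.917, 0.024], [0.918, 0.398, -0.008], [-0.017, 0.019, -1.0]]
wrist_force: [-0.4, 0.3, -0.1]
width: 0.228
[0.53525144 0.27417854 0.10015736] [-0.0003 -0.0026  0.0821]
```

View pics/w19a.png

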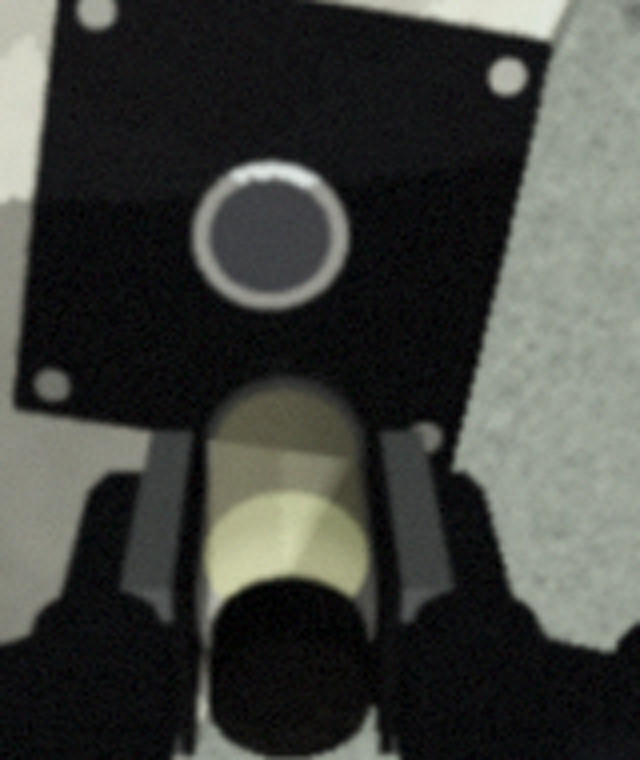

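```bash
python3 - <<'E'
from h import *
c=load('w19');f=lambda u,v,z: at(c,210+u/4,150+v/4,z,True)[:2].round(4)
p=f(270,235,.004);print('circle',p,np.linalg.norm(f(191,235,.004)-f(350,235,.004)))
R=robot.read_state()['orientation'];q=robot.read_state()['position']
print('vial top pos',f(292,668,q[2]-.0126+.054),q)
for z in (.0195,.0166): print((R.T@(np.array([p[0],p[1],z])-q)).round(4))
E
```

```text
circle [0.5349 0.2719] 0.031001451578918034
vial top pos [0.5337 0.277 ] [0.53525144 0.27417854 0.10015736]
[-0.0006 -0.0028  0.0806]
[-0.0005 -0.0028  0.0835]
```

```bash
python3 -m creep '[{"dx":-0.001,"dy":-0.0025,"dz":0.03,"yaw":0,"jaw":0.014},{"dx":-0.001,"dy":-0.0025,"dz":0.055,"yaw":0,"jaw":0.014},{"dx":-0.001,"dy":-0.0025,"dz":0.07,"yaw":0,"jaw":0.014},{"dx":-0.001,"dy":-0.0025,"dz":0.078,"yaw":0,"jaw":0.014},{"dx":-0.001,"dy":-0.0025,"dz":0.08,"yaw":0,"jaw":0.014},{"dx":-0.001,"dy":-0.0025,"dz":0.08,"yaw":0,"jaw":0.014},{"dx":-0.001,"dy":-0.0025,"dz":0.08,"yaw":0,"jaw":0.014}]'
python3 - <<'E'
from h import *
snap('wrist','w20');crop('w20','w20a',220,200,120,160,5)
R=robot.read_state()['orientation'];q=robot.read_state()['position'];print(q,(R.T@(np.array([.5349,.2719,.0166])-q)).round(4))
c=load('w20');print([proj(c,[.5349+.015*np.cos(a),.2719+.015*np.sin(a),.004],True).round(1).tolist() for a in np.radians(23.4)+np.array([0,np.pi/2,np.pi,1.5*np.pi])])
E
```

```text
time: 22.03
position: [0.5362, 0.2726, 0.0212]
orientation: [[-0.399, 0.917, 0.026], [0.917, 0.399, -0.007], [-0.017, 0.021, -1.0]]
wrist_force: [-0.1, 0.5, -0.8]
width: 0.228
[0.53646646 0.27253857 0.02156247] [ 0.0001 -0.0018  0.0049]
[[305.3, 254.8], [278.2, 230.4], [251.1, 255.2], [278.3, 278.0]]
```

View pics/w20a.png

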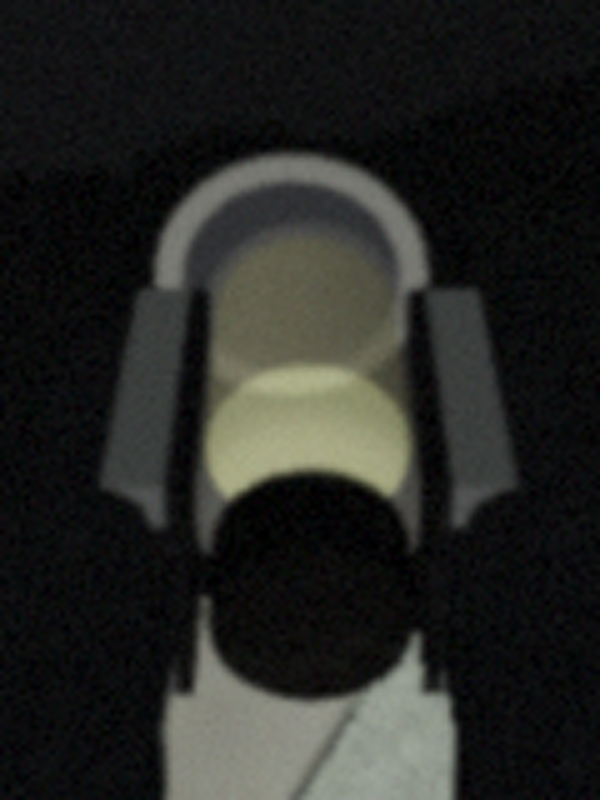

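```bash
python3 - <<'E'
from h import *
c=load('w20');R=robot.read_state()['orientation'];q=robot.read_state()['position']
for v in (225,232):
  e=at(c,220+307/5,200+v/5,q[2]-.0126,True); e2=e-np.r_[R[:2,0],0]*.011; print('base ctr',e2, (R.T@(e2-q))[:2])
e=at(c,220+292/5,200+153/5,.004,True); print('circle',e-np.r_[R[:2,0],0]*.015)
E
```

```text
base ctr [0.53729499 0.27045645 0.00896247] [-0.00202756 -0.00034421]
base ctr [0.53762541 0.26969711 0.00896247] [-0.00285555 -0.00034401]
circle [0.53507012 0.27181745 0.004     ]
```

```bash
python3 -m creep '[{"dx":0.0011,"dy":-0.0016,"dz":0.002,"yaw":0,"jaw":0.014},{"dx":0.0011,"dy":-0.0016,"dz":0.004,"yaw":0,"jaw":0.014},{"dx":0.0011,"dy":-0.0016,"dz":0.0045,"yaw":0,"jaw":0.014},{"dx":0.0011,"dy":-0.0016,"dz":0.005,"yaw":0,"jaw":0.014},{"dx":0.0011,"dy":-0.0016,"dz":0.005,"yaw":0,"jaw":0.014}]'
python3 - <<'E'
from h import *
s=robot.read_state();print(s['position'],s['wrist_force'])
E
```

```text
time: 22.5
position: [0.5348, 0.2729, 0.0167]
orientation: [[-0.398, 0.917, 0.027], [0.917, 0.399, -0.007], [-0.017, 0.022, -1.0]]
wrist_force: [0.0, 1.0, -0.0]
width: 0.228
[0.53480214 0.27289673 0.01669166] [ 0.04473284  0.97543018 -0.00759366]
```

```bash
python3 -m creep '[{"dx":0,"dy":0,"dz":0.0012,"yaw":0,"jaw":0.014},{"dx":0,"dy":0,"dz":0.0012,"yaw":0,"jaw":0.014},{"dx":0,"dy":0,"dz":0.0012,"yaw":0,"jaw":0.022},{"dx":0,"dy":0,"dz":0.0012,"yaw":0,"jaw":0.026},{"dx":0,"dy":0,"dz":0.0012,"yaw":0,"jaw":0.03},{"dx":0,"dy":0,"dz":0.0012,"yaw":0,"jaw":0.05},{"dx":0,"dy":0,"dz":0.0012,"yaw":0,"jaw":0.085},{"dx":0,"dy":0,"dz":0.0012,"yaw":0,"jaw":0.085},{"dx":0,"dy":0,"dz":0.0012,"yaw":0,"jaw":0.085},{"dx":0,"dy":0,"dz":-0.03,"yaw":0,"jaw":0.085},{"dx":0,"dy":0,"dz":-0.06,"yaw":0,"jaw":0.085},{"dx":0,"dy":0,"dz":-0.1,"yaw":0,"jaw":0.085},{"dx":0,"dy":0,"dz":-0.14,"yaw":0,"jaw":0.085},{"dx":0,"dy":0,"dz":-0.18,"yaw":0,"jaw":0.085},{"dx":0,"dy":0,"dz":-0.18,"yaw":0,"jaw":0.085},{"dx":0,"dy":0,"dz":-0.18,"yaw":0,"jaw":0.085}]'
python3 - <<'E'
from h import *
snap('wrist','w21');crop('w21','w21a',230,130,110,110,6)
print(robot.read_state()['position'])
E
```

```text
time: 23.83
position: [0.5324, 0.2753, 0.2011]
orientation: [[-0.398, 0.917, 0.034], [0.917, 0.398, -0.003], [-0.016, 0.03, -0.999]]
wrist_force: [-0.7, -0.9, -1.0]
width: 0.994
[0.530629   0.27442912 0.19811645]
```

View pics/w21.png

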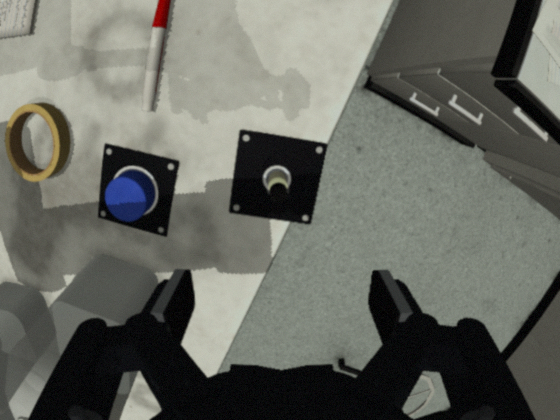

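View pics/w21a.png

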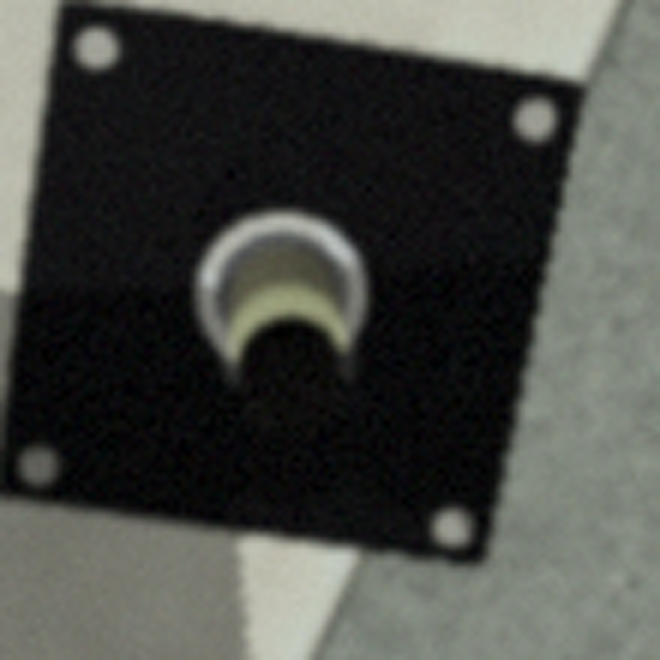

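```bash
python3 - <<'E'
from h import *
s=load('side1');print('bottle base front',at(s,320,378,0),at(s,335,384,0),at(s,350,380,0),'top',at(s,340,330,.15))
c=load('w21');f=lambda u,v: at(c,u,v,.0085,True)[:2].round(4)
print('pen tail',f(150,109))
R=robot.read_state()['orientation'];q=robot.read_state()['position'];print(q,robot.read_state()['joint_positions'])
a,b=[np.array(x) for x in ((.3779,.2926),(.3482,.4193))]
print((R.T@(np.array([.363,.356,.19])-q)).round(4))
E
```

```text
bottle base front [0.27570054 0.48642193 0.        ] [0.23514016 0.49769828 0.        ] [0.19583921 0.48014575 0.        ] top [0.23849624 0.43722222 0.15      ]
pen tail [0.3801 0.2926]
[0.530629   0.27442912 0.19811645] [ 0.44582893  0.12617112  1.82987698 -0.01914529  1.16117222  0.04335758]
[ 0.1417 -0.1214  0.0027]
```

```bash
python3 -m creep '[{"dx":0.1417,"dy":-0.1214,"dz":0.003,"yaw":10.2,"jaw":0.085},{"dx":0.1417,"dy":-0.1214,"dz":0.003,"yaw":10.2,"jaw":0.085},{"dx":0.1417,"dy":-0.1214,"dz":0.003,"yaw":10.2,"jaw":0.085},{"dx":0.1417,"dy":-0.1214,"dz":0.003,"yaw":10.2,"jaw":0.085},{"dx":0.1417,"dy":-0.1214,"dz":0.003,"yaw":10.2,"jaw":0.085},{"dx":0.1417,"dy":-0.1214,"dz":0.003,"yaw":10.2,"jaw":0.085},{"dx":0.1417,"dy":-0.1214,"dz":0.003,"yaw":10.2,"jaw":0.085},{"dx":0.1417,"dy":-0.1214,"dz":0.003,"yaw":10.2,"jaw":0.085},{"dx":0.1417,"dy":-0.1214,"dz":0.003,"yaw":10.2,"jaw":0.085}]'
python3 - <<'E'
from h import *
snap('wrist','w22');crop('w22','w22a',220,60,120,200,3)
print(robot.read_state()['position'])
E
```

```text
time: 24.63
position: [0.3636, 0.3553, 0.1888]
orientation: [[-0.229, 0.973, 0.029], [0.973, 0.229, -0.007], [-0.013, 0.027, -1.0]]
wrist_force: [0.1, -0.4, 0.6]
width: 0.991
[0.36385837 0.35532385 0.18909252]
```

View pics/w22.png

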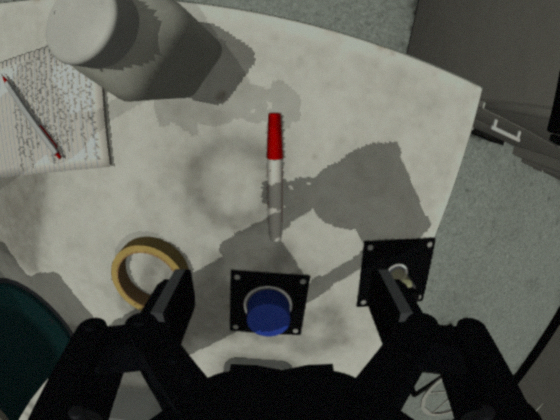

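View pics/w22a.png

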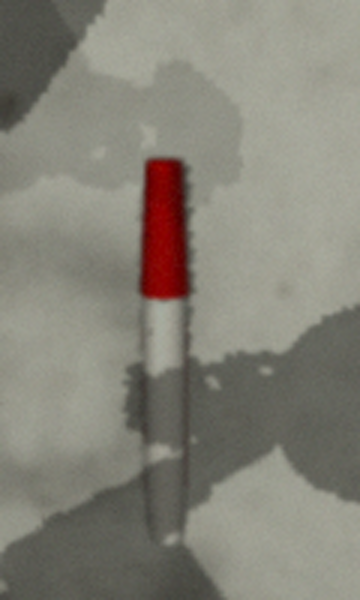

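```bash
python3 - <<'E'
from h import *
c=load('w22');f=lambda u,v: at(c,220+u/3,60+v/3,.0085,True)[:2]
b,a=f(165,160),f(167,545);m=(a+b)/2
print(a,b,np.linalg.norm(a-b),m,ang(a,b))
R=robot.read_state()['orientation'];q=robot.read_state()['position'];print(q,'yang',ang([0,0],R[:2,1]))
for z in (.06,.002): print((R.T@(np.array([*m,z])-q)).round(4))
E
```

```text
[0.37844833 0.28674684] [0.34696458 0.42073216] 0.13763463185607777 [0.36270645 0.3537395 ] 103.22
[0.36385837 0.35532385 0.18909252] yang 13.21
[ 0.0004 -0.005   0.129 ]
[ 0.0011 -0.0065  0.187 ]
```

```bash
python3 -m creep '[{"dx":0.0018,"dy":-0.007,"dz":0.04,"yaw":0,"jaw":0.07},{"dx":0.0018,"dy":-0.007,"dz":0.08,"yaw":0,"jaw":0.06},{"dx":0.0018,"dy":-0.007,"dz":0.12,"yaw":0,"jaw":0.06},{"dx":0.0018,"dy":-0.007,"dz":0.15,"yaw":0,"jaw":0.06},{"dx":0.0018,"dy":-0.007,"dz":0.17,"yaw":0,"jaw":0.06},{"dx":0.0018,"dy":-0.007,"dz":0.182,"yaw":0,"jaw":0.06},{"dx":0.0018,"dy":-0.007,"dz":0.184,"yaw":0,"jaw":0.06},{"dx":0.0018,"dy":-0.007,"dz":0.184,"yaw":0,"jaw":0.06},{"dx":0.0018,"dy":-0.007,"dz":0.184,"yaw":0,"jaw":0.06}]'
python3 - <<'E'
from h import *
snap('wrist','w23')
R=robot.read_state()['orientation'];q=robot.read_state()['position'];print(q,(R.T@(np.array([.3628,.3545,.002])-q)).round(4))
E
```

```text
time: 25.43
position: [0.3634, 0.3552, 0.0063]
orientation: [[-0.228, 0.973, 0.031], [0.974, 0.228, -0.005], [-0.012, 0.029, -1.0]]
wrist_force: [0.1, 0.2, -0.3]
width: 0.704
[0.36358647 0.35549673 0.00672028] [-0.0007 -0.0011  0.0047]
```

View pics/w23.png

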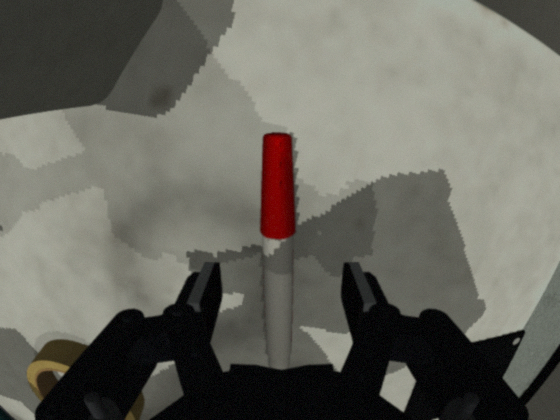

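```bash
python3 -m creep '[{"dx":-0.0007,"dy":-0.0011,"dz":0.003,"yaw":0,"jaw":0.06},{"dx":-0.0007,"dy":-0.0011,"dz":0.004,"yaw":0,"jaw":0.04},{"dx":-0.0007,"dy":-0.0011,"dz":0.004,"yaw":0,"jaw":0.03},{"dx":-0.0007,"dy":-0.0011,"dz":0.004,"yaw":0,"jaw":0.02},{"dx":-0.0007,"dy":-0.0011,"dz":0.004,"yaw":0,"jaw":0.01},{"dx":-0.0007,"dy":-0.0011,"dz":0.004,"yaw":0,"jaw":0.008},{"dx":-0.0007,"dy":-0.0011,"dz":0.004,"yaw":0,"jaw":0.008},{"dx":-0.0007,"dy":-0.0011,"dz":0.004,"yaw":0,"jaw":0.008},{"dx":-0.0007,"dy":-0.0011,"dz":0.004,"yaw":0,"jaw":0.008},{"dx":-0.0007,"dy":-0.0011,"dz":0.004,"yaw":0,"jaw":0.008},{"dx":-0.0007,"dy":-0.0011,"dz":0.004,"yaw":0,"jaw":0.008}]'
python3 - <<'E'
from h import *
snap('wrist','w24')
R=robot.read_state()['orientation'];q=robot.read_state()['position'];print(q)
for t in [(.3628,.3545,.38),(.56,.15,.38),(.55,-.15,.38)]: print((R.T@(np.array(t)-q)).round(4))
E
```

```text
time: 26.4
position: [0.363, 0.3548, 0.0034]
orientation: [[-0.228, 0.973, 0.032], [0.974, 0.228, -0.004], [-0.011, 0.03, -0.999]]
wrist_force: [-0.7, -0.7, 6.0]
width: 0.153
[0.36296826 0.35480433 0.00337235]
[-0.0043  0.0112 -0.3764]
[-0.2484  0.1564 -0.3694]
[-0.5382  0.0783 -0.3686]
```

View pics/w24.png

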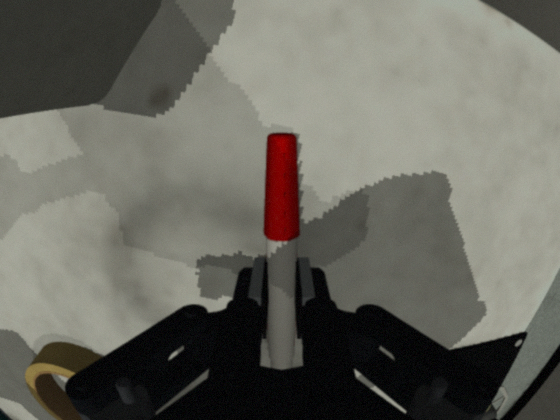

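```bash
python3 -m creep '[{"dx":0,"dy":0.001,"dz":-0.03,"yaw":0,"jaw":0.008},{"dx":-0.004,"dy":0.011,"dz":-0.376,"yaw":0,"jaw":0.008},{"dx":-0.004,"dy":0.011,"dz":-0.376,"yaw":0,"jaw":0.008},{"dx":-0.004,"dy":0.011,"dz":-0.376,"yaw":0,"jaw":0.008},{"dx":-0.004,"dy":0.011,"dz":-0.376,"yaw":0,"jaw":0.008},{"dx":-0.004,"dy":0.011,"dz":-0.376,"yaw":0,"jaw":0.008},{"dx":-0.004,"dy":0.011,"dz":-0.376,"yaw":0,"jaw":0.008},{"dx":-0.004,"dy":0.011,"dz":-0.376,"yaw":0,"jaw":0.008},{"dx":-0.004,"dy":0.011,"dz":-0.376,"yaw":0,"jaw":0.008},{"dx":-0.2484,"dy":0.1564,"dz":-0.37,"yaw":0,"jaw":0.008},{"dx":-0.2484,"dy":0.1564,"dz":-0.37,"yaw":0,"jaw":0.008},{"dx":-0.2484,"dy":0.1564,"dz":-0.37,"yaw":0,"jaw":0.008},{"dx":-0.2484,"dy":0.1564,"dz":-0.37,"yaw":0,"jaw":0.008},{"dx":-0.2484,"dy":0.1564,"dz":-0.37,"yaw":0,"jaw":0.008},{"dx":-0.2484,"dy":0.1564,"dz":-0.37,"yaw":0,"jaw":0.008},{"dx":-0.2484,"dy":0.1564,"dz":-0.37,"yaw":0,"jaw":0.008},{"dx":-0.2484,"dy":0.1564,"dz":-0.37,"yaw":0,"jaw":0.008}]'
python3 - <<'E'
from h import *
R=robot.read_state()['orientation'];q=robot.read_state()['position'];print(q,'yang',ang([0,0],R[:2,1]),robot.read_state()['width'])
for t in [(.55,-.1,.36),(.522,-.273,.16)]: print((R.T@(np.array(t)-q)).round(4))
E
```

```text
time: 27.87
position: [0.5635, 0.145, 0.3797]
orientation: [[-0.222, 0.974, 0.033], [0.975, 0.223, -0.007], [-0.014, 0.031, -0.999]]
wrist_force: [-0.1, 0.5, 0.2]
width: 0.149
[0.56351637 0.14504498 0.37972094] yang 12.88 0.14851999427596158
[-0.2356 -0.0684  0.0209]
[-0.3952 -0.1403  0.2211]
```

```bash
python3 -m creep '[{"dx":-0.2356,"dy":-0.0684,"dz":0.02,"yaw":5,"jaw":0.008},{"dx":-0.2356,"dy":-0.0684,"dz":0.02,"yaw":10,"jaw":0.008},{"dx":-0.2356,"dy":-0.0684,"dz":0.02,"yaw":15,"jaw":0.008},{"dx":-0.2356,"dy":-0.0684,"dz":0.02,"yaw":20,"jaw":0.008},{"dx":-0.2356,"dy":-0.0684,"dz":0.02,"yaw":23.8,"jaw":0.008},{"dx":-0.2356,"dy":-0.0684,"dz":0.02,"yaw":23.8,"jaw":0.008},{"dx":-0.3952,"dy":-0.1403,"dz":0.221,"yaw":23.8,"jaw":0.008},{"dx":-0.3952,"dy":-0.1403,"dz":0.221,"yaw":23.8,"jaw":0.008},{"dx":-0.3952,"dy":-0.1403,"dz":0.221,"yaw":23.8,"jaw":0.008},{"dx":-0.3952,"dy":-0.1403,"dz":0.221,"yaw":23.8,"jaw":0.008},{"dx":-0.3952,"dy":-0.1403,"dz":0.221,"yaw":23.8,"jaw":0.008},{"dx":-0.3952,"dy":-0.1403,"dz":0.221,"yaw":23.8,"jaw":0.008},{"dx":-0.3952,"dy":-0.1403,"dz":0.221,"yaw":23.8,"jaw":0.008},{"dx":-0.3952,"dy":-0.1403,"dz":0.221,"yaw":23.8,"jaw":0.008},{"dx":-0.3952,"dy":-0.1403,"dz":0.221,"yaw":23.8,"jaw":0.008}]'
python3 - <<'E'
from h import *
snap('wrist','w25');crop('w25','w25a',220,80,130,190,3.0)
R=robot.read_state()['orientation'];q=robot.read_state()['position'];print(q,'yang',ang([0,0],R[:2,1]))
E
```

```text
time: 29.12
position: [0.5216, -0.2724, 0.1595]
orientation: [[0.191, 0.981, 0.031], [0.982, -0.191, -0.005], [0.001, 0.032, -0.999]]
wrist_force: [0.1, -0.2, 0.4]
width: 0.147
[ 0.5228703  -0.27241815  0.16115229] yang -10.95
```

View pics/w25.png

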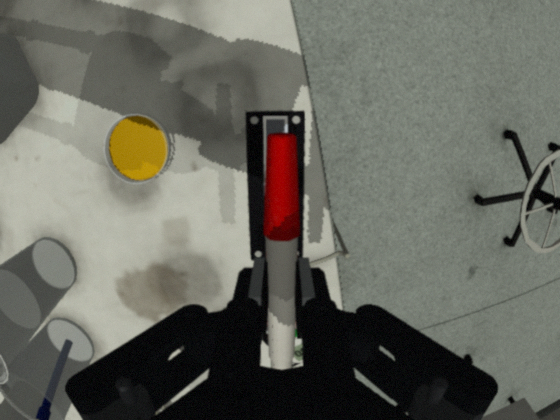

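View pics/w25a.png

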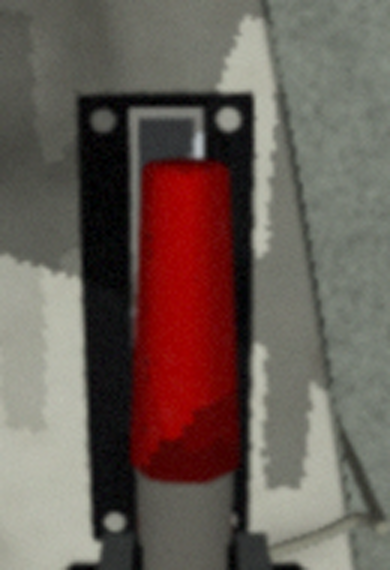

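```bash
python3 - <<'E'
from h import *
c=load('w25');f=lambda u,v,z=.004: at(c,220+u/3,80+v/3,z,True)[:2]
tl,tr,bl,br=f(79,95),f(252,95),f(96,540),f(246,540)
print('w',np.linalg.norm(tl-tr),'side ang',ang(bl,tl),ang(br,tr),ang(tl,tr)+90,'screws',ang(f(115,521),f(103,120)),'out',ang(f(133,340),f(131,108)))
a=np.radians(79.1);y=np.array([np.cos(a),np.sin(a)])
print('plate ctr',(tl+tr)/2-.075*y,'outline ctr',(f(130,108)+f(203,108))/2-.0705*y, 'screw len',np.linalg.norm(f(115,521)-f(103,120)))
q=robot.read_state()['position']
# pen axis direction from red cap centre line, at height
z=q[2]+.006
e=f(187,165,z);m=f(185,475,z);print('pen ang',ang(m,e),'pen end',e,'mid',e-.0675*(e-m)/np.linalg.norm(e-m),q)
E
```

```text
w 0.052340475964961435 side ang 79.48 79.32 78.7 screws 79.38 out 78.79
plate ctr [ 0.52136402 -0.27459461] outline ctr [ 0.5216772  -0.27432579] screw len 0.1340737134447114
pen ang 78.66 pen end [ 0.53535881 -0.20548888] mid [ 0.52208301 -0.27167047] [ 0.5228703  -0.27241815  0.16115229]
```

```bash
python3 - <<'E'
from h import *
R=robot.read_state()['orientation'];q=robot.read_state()['position']
print((R.T@(np.array([.5217,-.2745,.019])-q)).round(4))
E
```

```text
[-0.0023 -0.0057  0.142 ]
```

```bash
python3 -m creep '[{"dx":-0.002,"dy":-0.0062,"dz":0.04,"yaw":0,"jaw":0.008},{"dx":-0.002,"dy":-0.0062,"dz":0.08,"yaw":0,"jaw":0.008},{"dx":-0.002,"dy":-0.0062,"dz":0.11,"yaw":0,"jaw":0.008},{"dx":-0.002,"dy":-0.0062,"dz":0.13,"yaw":0,"jaw":0.008},{"dx":-0.002,"dy":-0.0062,"dz":0.14,"yaw":0,"jaw":0.008},{"dx":-0.002,"dy":-0.0062,"dz":0.141,"yaw":0,"jaw":0.008},{"dx":-0.002,"dy":-0.0062,"dz":0.141,"yaw":0,"jaw":0.008},{"dx":-0.002,"dy":-0.0062,"dz":0.141,"yaw":0,"jaw":0.008}]'
python3 - <<'E'
from h import *
snap('wrist','w26');crop('w26','w26a',210,100,150,190,3.0)
R=robot.read_state()['orientation'];q=robot.read_state()['position'];print(q,(R.T@(np.array([.5217,-.2742,.0074])-q)).round(4))
E
```

```text
time: 29.83
position: [0.5236, -0.2748, 0.0228]
orientation: [[0.189, 0.981, 0.038], [0.982, -0.189, -0.009], [-0.001, 0.039, -0.999]]
wrist_force: [-0.5, 0.4, -0.3]
width: 0.153
[ 0.52349973 -0.27494593  0.02279555] [ 0.0004 -0.0025  0.0153]
```

View pics/w26a.png

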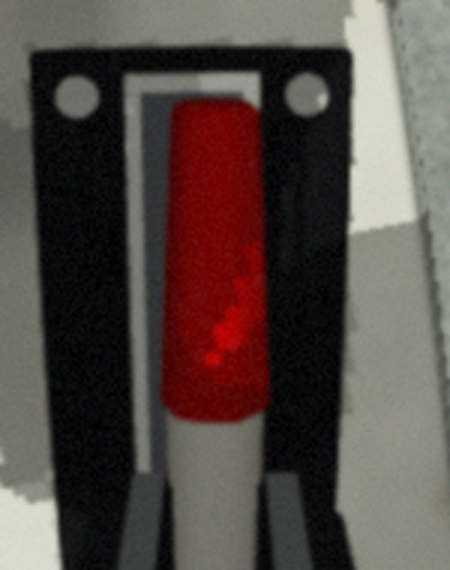

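```bash
python3 - <<'E'
from h import *
c=load('w26');f=lambda u,v,z=.004: at(c,210+u/3,100+v/3,z,True)[:2]
R=robot.read_state()['orientation'];q=robot.read_state()['position'];
a=np.radians(79.15);y=np.array([np.cos(a),np.sin(a)]);x=np.array([np.sin(a),-np.cos(a)])
tl,tr=f(31,50),f(351,50);ol,orr=f(124,72),f(262,72)
print(np.linalg.norm(tr-tl),np.linalg.norm(orr-ol),ang(tl,tr),'ctr',(tl+tr)/2-.075*y,(ol+orr)/2-.0705*y)
bl,br=f(57,480),f(338,480);print('sides',ang(bl,tl),ang(br,tr))
z=q[2]+.0075
e=f(216,103,z);m=f(215,410,z); print('pen end lateral vs TCP',x@(e-q[:2]),x@(m-q[:2]),'along',y@(e-q[:2]),'ang',ang(m,e),'toolx',ang([0,0],R[:2,0]))
C=((tl+tr)/2-.075*y+(ol+orr)/2-.0705*y)/2
print('pen vs rest lateral',x@(e-C),x@(m-C),'tcp vs rest',x@(q[:2]-C),y@(q[:2]-C),'end along',y@(e-C))
E
```

```text
0.05285031383632709 0.022714020010748646 -11.27 ctr [ 0.52129628 -0.27424164] [ 0.52163882 -0.27379634]
sides 79.55 79.67
pen end lateral vs TCP 0.0006223526567306584 0.00045454082510511246 along 0.06880788933746472 ang 78.94 toolx 79.09
pen vs rest lateral 0.0027926933600823677 0.002624881528456821 tcp vs rest 0.0021703407033517082 -0.0005278362163525801 end along 0.06828005312111214
```

```bash
python3 -m creep '[{"dx":0,"dy":-0.0031,"dz":0.001,"yaw":-0.3,"jaw":0.008},{"dx":0,"dy":-0.0031,"dz":0.004,"yaw":-0.3,"jaw":0.008},{"dx":0,"dy":-0.0031,"dz":0.007,"yaw":-0.3,"jaw":0.008},{"dx":0,"dy":-0.0031,"dz":0.01,"yaw":-0.3,"jaw":0.008},{"dx":0,"dy":-0.0031,"dz":0.013,"yaw":-0.3,"jaw":0.008},{"dx":0,"dy":-0.0031,"dz":0.0145,"yaw":-0.3,"jaw":0.008},{"dx":0,"dy":-0.0031,"dz":0.0145,"yaw":-0.3,"jaw":0.008},{"dx":0,"dy":-0.0031,"dz":0.0145,"yaw":-0.3,"jaw":0.008}]'
python3 - <<'E'
from h import *
snap('wrist','w27');crop('w27','w27a',210,100,150,190,3.0)
s=robot.read_state();print(s['position'],s['wrist_force'])
E
```

```text
time: 30.55
position: [0.5209, -0.2744, 0.008]
orientation: [[0.184, 0.982, 0.038], [0.983, -0.184, -0.009], [-0.002, 0.039, -0.999]]
wrist_force: [-0.2, -0.6, 0.6]
width: 0.15
[ 0.52090596 -0.27447204  0.0080006 ] [ 0.58419601  0.36095291 -0.58903219]
```

View pics/w27a.png

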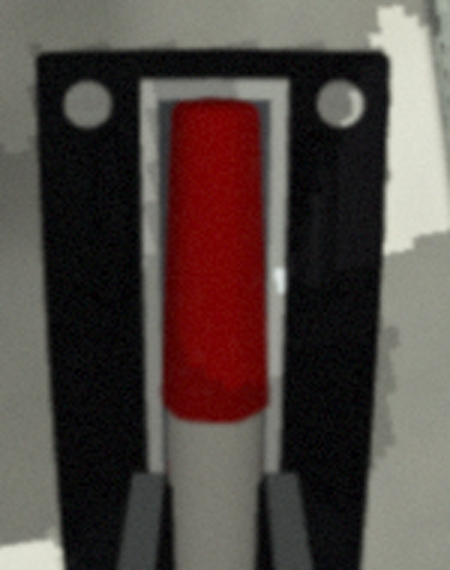

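```bash
python3 -m creep '[{"dx":0,"dy":0,"dz":0.001,"yaw":0,"jaw":0.008},{"dx":0,"dy":0,"dz":0.001,"yaw":0,"jaw":0.008},{"dx":0,"dy":0,"dz":0.001,"yaw":0,"jaw":0.016},{"dx":0,"dy":0,"dz":0.001,"yaw":0,"jaw":0.02},{"dx":0,"dy":0,"dz":0.001,"yaw":0,"jaw":0.025},{"dx":0,"dy":0,"dz":0.001,"yaw":0,"jaw":0.035},{"dx":0,"dy":0,"dz":0.001,"yaw":0,"jaw":0.05},{"dx":0,"dy":0,"dz":0.001,"yaw":0,"jaw":0.05},{"dx":0,"dy":0,"dz":-0.02,"yaw":0,"jaw":0.05},{"dx":0,"dy":0,"dz":-0.05,"yaw":0,"jaw":0.085},{"dx":0,"dy":0,"dz":-0.09,"yaw":0,"jaw":0.085},{"dx":0,"dy":0,"dz":-0.13,"yaw":0,"jaw":0.085},{"dx":0,"dy":0,"dz":-0.17,"yaw":0,"jaw":0.085},{"dx":0,"dy":0,"dz":-0.25,"yaw":0,"jaw":0.085},{"dx":0,"dy":0,"dz":-0.25,"yaw":0,"jaw":0.085},{"dx":0,"dy":0,"dz":-0.25,"yaw":0,"jaw":0.085},{"dx":0,"dy":0,"dz":-0.25,"yaw":0,"jaw":0.085}]'
python3 - <<'E'
from h import *
snap('wrist','w28');crop('w28','w28a',220,90,120,160,4.0);snap('side','side2');snap('scene','scene2')
E
```

```text
time: 32.02
position: [0.5133, -0.2734, 0.2622]
orientation: [[0.184, 0.982, 0.045], [0.983, -0.184, -0.013], [-0.004, 0.047, -0.999]]
wrist_force: [0.5, -1.0, -0.5]
width: 1.0
```

View pics/w28.png

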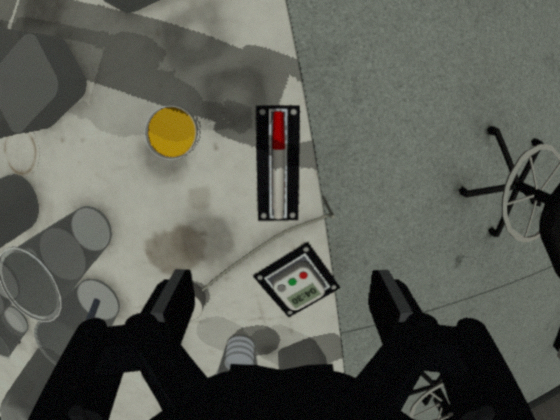

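View pics/w28a.png

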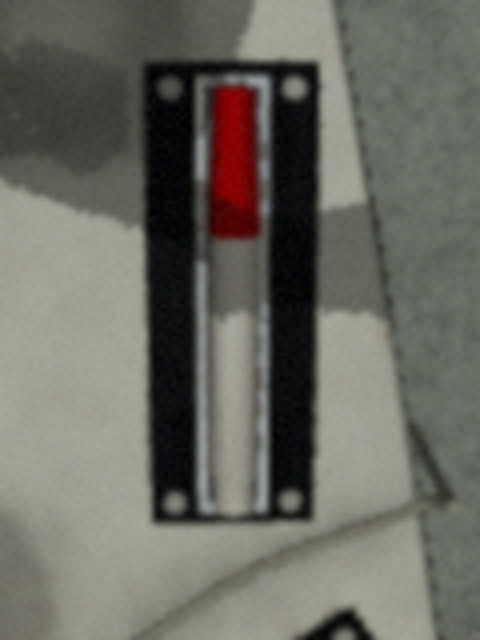

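View pics/side2.png

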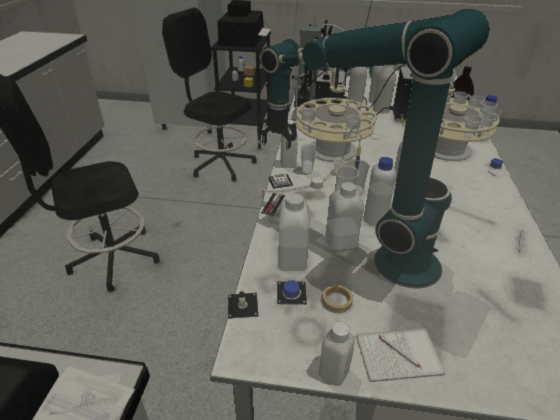

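```bash
python3 - <<'E'
from h import *
c=load('w28');f=lambda u,v,z=.004: at(c,220+u/4,90+v/4,z,True)[:2]
P=[(145,64),(317,64),(313,520),(154,520)];C=np.mean([f(*p) for p in P],0)
O=np.mean([f(195,74),f(270,74),f(266,514),f(199,514)],0)
for z in (.0125,.01): e,t=f(234,85,z),f(235,517,z);print(np.linalg.norm(e-t),(e+t)/2,ang(t,e))
print(C,O,ang(f(*P[3]),f(*P[0])),ang(f(*P[2]),f(*P[1])),'dish',at(c,173,132,.014,True),at(load('w3'),247,43.5,.014,True))
crop('side2','s6',215,270,130,60,6)
E
```

```text
0.1373773787724977 [ 0.52203759 -0.27523317] 79.4
0.13825295771490861 [ 0.52203412 -0.27577472] 79.4
[ 0.52191425 -0.27421259] [ 0.52182569 -0.2747454 ] 79.47 79.64 dish [ 0.4037806 -0.2044791  0.014    ] [ 0.40222516 -0.20257584  0.014     ]
```

View pics/s6.png

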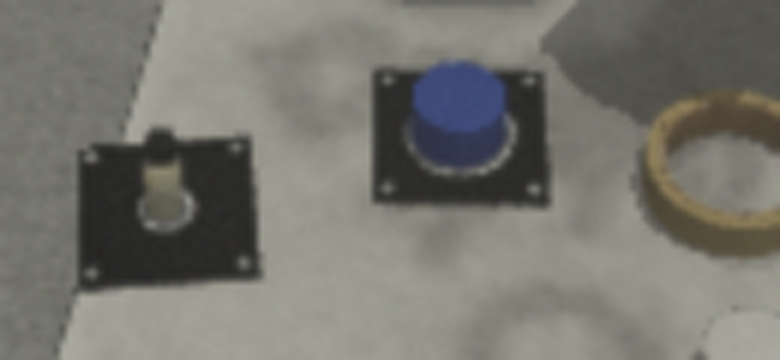

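Everything is in place: the pen is about 1 mm off centre and aligned to 0.2°, the vial is upright in its ring, and the cap is centred. Handing in.

```bash
python3 -c "
from cell import robot
s=robot.read_state();print(s['time'],s['wrist_force'],abs(s['dq']).max());print(robot.hand_in())"
```

```text
32.1667 [ 0.71418286  0.58716045 -0.6089666 ] 0.015302899772283416
the job is handed in; nothing more can be done
None
```

I put all four items on their pads in the order listed (timer, blue cap, vial, pen) and handed the job in at about 32 s of the 128 s. The petri dish was not touched. At hand-in the gripper was open about 26 cm above the bench, touching nothing.

| Item | Last check against its pad |
|---|---|
| Timer | about 1–1.5 mm off centre, lined up within 0.2° |
| Blue cap | about 0.6 mm off centre |
| Vial | upright inside its ring, about 1 mm off, judged by eye |
| Pen | between the rails, about 1 mm off lengthways, within 0.2° |

Two measurements disagreed, and one error built up along the way:
- **Side and scene cameras:** they differed by about 14 mm in y on the far objects, so I relied on the wrist camera throughout.
- **Vial before release:** its offset in the gripper read +1.5 mm from its top and −2 mm from its base. I used a value between them.
- **Tool tilt:** the tool slowly leaned to about 2.5° by the end. I corrected for it at each placement.

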